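Dress the portion scale and tare it with its cup

TASK

Get the portion scale ready: lower the loose H-shaped platter over the scale's four pins until it rests flush, holding it until it is down, then stand the tall steel cup upright in the middle of the platter. Then press the oblong tare key on the sloped panel under the platter's overhang (not the round keys beside it) with the fingertips at about 8 N, never more than 20 N, for half a second, and let go. Leave the other things where they stand.

Things in the scene. Friction and masses are not known exactly. Their poses are not given: they have to be found in the camera images.
- scale: Grey portion scale, fixed, about 172 (x) x 150 (y) mm; origin on the table under its centre, z up, its key side faces its own -x. Sloped key panel at -x under the platter's overhang; at its +x side a display 110 mm wide on a post, at x = 90 to 110 mm, up to 148 mm high. It stands so that its key side faces roughly to the robot's left, turned by up to 17 degrees away from the robot or 5 towards it.
- scale_seat (a point): Centre of the platter's seat, 85 mm above the table, axes as the scale. Four steel pins of 10 mm diameter, tapered at the top, stand 10 mm above this seat at x = +-52, y = +-45 mm; between them, at the platter's notches, the parts below are at least 9 mm lower than the seat.
- platter: Loose H-shaped steel platter, 150 (x) x 130 (y) x 12 mm, about 0.3 to 0.45 kg, lying flat; origin at the centre of its underside, z up. Hand notches 56 mm long (x) and 35 mm deep in the middle of both +-y sides leave a web 60 mm wide (y) to grip. Four through holes of 14 mm at x = +-52, y = +-45 mm; it fits either way round (half turn). Seated, its underside lies at the seat and it juts 15 mm past the centre of the tare key.
- cup: Tall plain polished steel cup, open at the top, 133 mm high, 68 mm wide at the rim, narrowing to 60 mm at the foot (about 65 mm wide at 90 mm height); origin at the centre of its underside, z up. Stands somewhere on the table.
- tare_key: The oblong key in the middle of the sloped panel, 44 mm long (scale's y) x 22 mm, 3 mm proud. It gives at most 1.5 mm, bottoming at about 9 N. Origin as point tare_top.
- tare_top (a point): Centre of the tare key's face, 40 mm above the table; z points out of the face, 45 degrees up and towards the scale's -x; y lies along the key's length.
- left_key: Round key, 18 mm, 56 mm from the tare key towards the scale's +y; not to be pressed.
- right_key: Round key, 18 mm, 56 mm from the tare key towards the scale's -y; not to be pressed.
- bitters: Small dasher bottle, 47 mm wide, 138 mm high, origin under its centre. Bystander.
- jigger: Waisted steel measure, 41 mm wide, 97 mm high, origin under its centre. Bystander.
- tumbler: Glass tumbler upside down, 68 mm wide, 102 mm high, origin under its centre. Bystander.
- lemon: Lemon, 83 x 58 x 58 mm, at the front edge of the table. Bystander.
- bowls: Fixed stack of white bowls, 157 mm wide, 128 mm high, at the back right; origin under its centre.
- wine_r: Fixed wine bottle, 74 mm wide, 299 mm high, at the back left of the middle; origin under its centre. Bystander.
- wine_c: Fixed wine bottle, as wine_r, in the back left corner. Bystander.
- votive: Fixed glass votive, 73 mm wide, 104 mm high, at the back, near the middle; origin under its centre. Bystander.
Mind the look-alikes: they are no part of the job. What is shaped like the cup but pink is not meant.

How it is judged:
By the outcome, as a careful person would: the job done as asked, in the order asked, and still so for the second after the job is handed in, with the robot touching nothing.
It also fails if it takes over 64 s, if anything falls off the work surface, if the arm or the gripper's body presses on something with over 40 N, if the wrist force passes 120 N, or if a joint passes its speed limit or range.

ROBOT

A 6-joint arm with a two-finger parallel gripper is mounted at the origin on a cart in front of the work surface, level with it; the furniture and walls round the work are solid. World frame = base frame: x ahead of the robot, y to its left, z up, the work surface at z = 0. Lengths are in m, angles in degrees, forces in N, time in s.
With the tool pointing down it reaches from about 0.375 to 0.9 m from the base axis. Payload 3.1 kg.
Tool frame: the origin (TCP) lies midway between the tips of the shut fingers; the grasp point (between the pads) lies 19 mm behind it; z points along the fingers, y is the line along which they close (so a half turn about z gives the same grasp; the last joint's range is limited). The gripper opens to 85 mm and grips with 20 to 120 N. Pads are 22 mm wide; open, the fingers measure 114 mm over their backs; the gripper's body (76 mm by 85 mm) begins 54 mm behind the grasp point. The pads swing forward as they close: fully open they stand 13 mm farther back than shut.
Start: joints at [61.278, 30.224, 82.088, -0, 67.689, -10.227], TCP at [0.198, 0.593, 0.202] pointing down, gripper open.
Joint ranges: [-176.69, 176.69], [-43.24, 126.21], [12.49, 139.97], [-82, 262], [0, 151.66], [-163.58, 163.58]. Speed limits (degrees/s): [159.86, 159.86, 180, 180, 180, 180].

INTERFACE

Orientations are given as a 3x3 rotation matrix whose columns are the frame's x, y, z axes.
In Python, from workcell import arm gives the robot as it stands.
- The arm moves only by the tool apply_moves, never from a script. Its argument "rows" is text: rows parted by semicolons, each of 7 numbers parted by spaces: the opening, from 0 (shut) to 1 (fully open), then the shift along the tool's x, y, z in mm, then the turn, a rotation vector about the tool's x, y, z in rad. In form: jaw tx ty tz wx wy wz; .... A call has 1 to 5 rows; each row is the pose to reach, as a shift and turn from the pose commanded when the call began, along the tool's axes at that moment; what a row does not reach only later rows make up. A row lasts 1/8 s, in which the tool goes at most 62.5 mm and 10.7 degrees, less where a joint would pass 70% of its speed; a pose out of reach is approached as far as the arm can. A call with a gripper value outside its range is refused whole. The fingers move at their own pace and stop on an object; "grip_force" is the grip in N (left out, the last holds). Time passes only in rows, so rows that repeat a pose let the fingers close. It gives the time, the measured TCP pose, the force, the opening and the grip force at its end, in the units of the state.
- arm.read_state(): the state, without advancing time (a new reading comes with each control period).
- arm.snapshot(name): name is "scene" or "top" or "wrist"; returns a dict with "color" (480x640x3 uint8, red, green, blue), "mtx" (3x3 intrinsics, pixels), "k1" (the pictures are not rectified: a ray, as slopes to the right and down, at radius r is drawn at 1 + k1 r^2 times it, then the intrinsics apply), "R" (3x3) and "t" (3): a world point X has camera coordinates R X + t; the wrist camera has in their place "T_tool_cam" (4x4, takes a point from camera to tool coordinates, whose origin is the TCP and whose axes are the flange's). Camera axes: x right, y down, z forward; pixel columns grow to the right and rows downward; lengths in m; the calibration is good to about 2 mm. A picture is of the moment at which its call begins: read the wrist's pose just before it. There is no depth.
- arm.close_job(): hands the job in; it is judged then, once.
The state is a dict: "time_s": time; "qpos": joint angles; "qvel": joint speeds; "joint_torque": joint torques, N m; "tcp_pos": TCP position; "eef_rot": TCP orientation; "ft_force": force on the tool from outside, world axes, zero at the start; "ft_torque": the same for the moment, N m; "grip_width": opening from 0.0 (shut) to 1.0 (fully open); "finger_force": force on a finger pad.
Only numpy, scipy, OpenCV 4.12 (cv2) and the standard library are available. Lean on these libraries where they do the work, as an engineer would, in place of code of your own. Each camera call takes 0.05 s, during which the arm holds its last target. There are 200 camera calls.

## Working session

There is one attempt and no reset: what is moved stays moved. The work goes in short steps, Python scripts to look and compute and a tool call to move; the robot and the scene stay as the last step left them, time stands still between calls to the robot, and variables do not carry over. Pictures are saved under pics/ and viewed, at most 10 in all, crops included, and the job is handed in when it is done.

Besides the shell and the picture viewer there is one more tool, called after "Call:" as a command line: name --argument value ..., lists and objects as JSON in quotes. apply_moves: Moves the arm, as the interface text tells. Its arguments: {"type":"object","properties":{"rows":{"type":"string"},"grip_force":{"type":"number"}},"required":["rows"]}

```bash
ls; mkdir -p pics; python3 - <<'E'
from workcell import arm
import cv2,numpy as np
s=arm.read_state();print(s['time_s'],s['tcp_pos'],s['eef_rot'])
for n in('scene','top'):
    d=arm.snapshot(n);cv2.imwrite(f'pics/{n}0.png',d['color'][:,:,::-1]);print(n,d['mtx'],d['k1'],d['R'],d['t'])
    np.savez(f'{n}0.npz',**d)
E
```

```text
pics
0.0 [0.19784546 0.59203763 0.2012302 ] [[-9.48343076e-01  3.17244852e-01 -1.05605468e-03]
 [ 3.17246354e-01  9.48341279e-01 -1.88931432e-03]
 [ 4.02125006e-04 -2.12674765e-03 -9.99997658e-01]]
scene [[482.66881036   0.         316.92126884]
 [  0.         482.66881036 236.55169317]
 [  0.           0.           1.        ]] -0.015115442926965419 [[-0.65554766 -0.75491658  0.01892677]
 [-0.32151216  0.25633809 -0.91154853]
 [ 0.68329144 -0.60364869 -0.4107567 ]] [0.35551745 0.2503196  0.69379065]
top [[532.82606435   0.         320.75614612]
 [  0.         532.82606435 232.02009733]
 [  0.           0.           1.        ]] -0.05807905564822998 [[-0.00351437 -0.99988038  0.01506238]
 [-0.98752508  0.00109896 -0.15745798]
 [ 0.15742259 -0.01542784 -0.98741081]] [0.00693789 0.55626112 1.23661118]
```

View pics/top0.png

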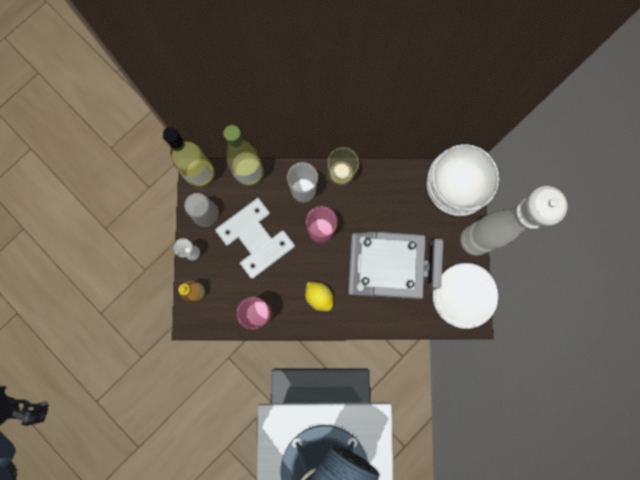

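View pics/scene0.png

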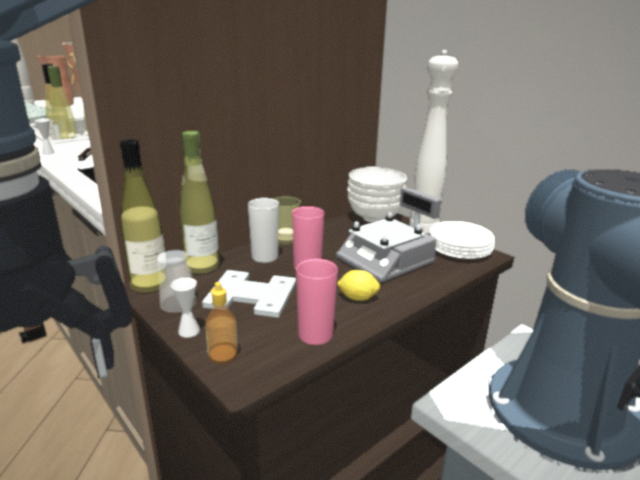

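The top view shows the platter at (255,238) and the scale at (388,265), with the display on its right. The key side faces left. Cup candidates:
- grey-white tall cup at top (303,182) / scene (264,230)
- clear glass at top (202,210) / scene (174,280), shorter, so probably the tumbler
- pink cups at top (321,223) and (254,312), excluded by colour

I'll confirm with one enlarged crop.

```bash
cat > h.py <<'E'
import numpy as np,cv2
def ray(d,uv,R=None,t=None):
    R=d['R'] if R is None else R; t=d['t'] if t is None else t
    K=d['mtx'];k=float(d['k1'])
    uv=np.atleast_2d(np.asarray(uv,float))
    p=cv2.undistortPoints(uv[:,None],K,np.array([k,0,0,0.]))[:,0]
    v=np.c_[p,np.ones(len(p))]@R
    return -R.T@t,v
def onz(d,uv,z,R=None,t=None):
    c,v=ray(d,uv,R,t); return c+v*((z-c[2])/v[:,2:3])
def wristRt(d,s):
    T=d['T_tool_cam'];W=np.eye(4);W[:3,:3]=s['eef_rot'];W[:3,3]=s['tcp_pos']
    C=W@T; R=C[:3,:3].T; return R,-R@C[:3,3]
E
python3 - <<'E'
from h import *
d=np.load('top0.npz');im=d['color'];s=np.load('scene0.npz')['color']
print('c',ray(d,[0,0])[0])
g=im.min(2)
m=(g>130).astype(np.uint8)
m[:190]=0;m[285:]=0;m[:,:214]=0;m[:,298:]=0
n,l,st,ce=cv2.connectedComponentsWithStats(m)
i=1+st[1:,4].argmax();print(st[i],ce[i])
c=cv2.findContours((l==i).astype(np.uint8),0,1)[0][0]
r=cv2.minAreaRect(c);print(r)
b=cv2.boxPoints(r);P=onz(d,b,0.012);print(P.round(4),P.mean(0),np.linalg.norm(np.diff(P,axis=0),axis=1))
for nm,uv,z in[('cup rim',(303,177),.133),('tumb top',(197,206),.102),('pink1',(321,217),.133),('votive',(343,163),.104),('scale pins',(367,242),.095),('',(413,245),.095),('',(411,282),.095),('',(365,285),.095)]: print(nm,onz(d,uv,z).round(3))
a=cv2.resize(im[140:320,165:465],None,fx=2.6,fy=2.6,interpolation=cv2.INTER_CUBIC)
bq=cv2.resize(s[150:370,110:420],None,fx=2.5,fy=2.5,interpolation=cv2.INTER_CUBIC)
cv2.imwrite('pics/a.png',a[:,:,::-1]);cv2.imwrite('pics/b.png',bq[:,:,::-1])
E
```

```text
c [0.35467565 0.02540399 1.3085265 ]
[ 216  198   78   80 2735] [254.43290676 237.81645338]
((254.4800262451172, 237.63999938964844), (61.99999237060547, 54.799991607666016), 53.13010025024414)
[[0.5685 0.2684 0.012 ]
 [0.6513 0.1615 0.012 ]
 [0.5267 0.0684 0.012 ]
 [0.4463 0.1746 0.012 ]] [0.54822191 0.16824341 0.012     ] [0.13516076 0.15554556 0.13318626]
cup rim [[0.669 0.047 0.133]]
tumb top [[0.608 0.292 0.102]]
pink1 [[0.576 0.006 0.133]]
votive [[ 0.71  -0.046  0.104]]
scale pins [[ 0.525 -0.1    0.095]]
 [[ 0.518 -0.206  0.095]]
 [[ 0.432 -0.199  0.095]]
 [[ 0.426 -0.094  0.095]]
```

View pics/a.png

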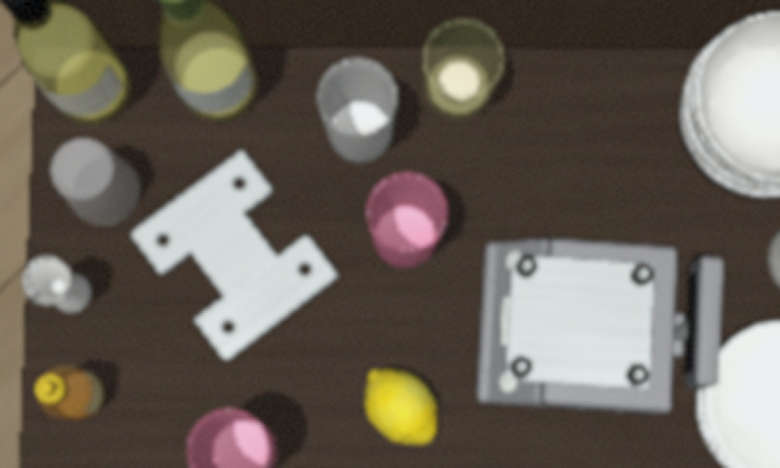

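View pics/b.png

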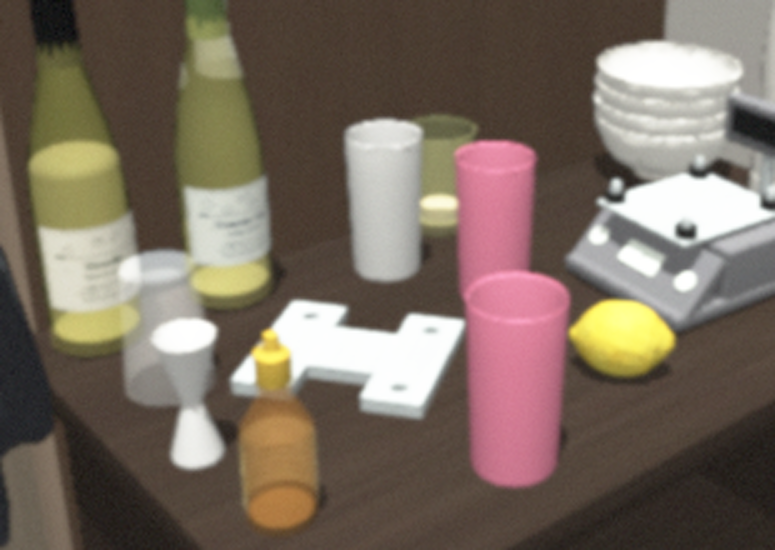

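Crop a shows a grey, open-topped cup at (358,105). In crop b it is opaque steel, as tall as the pink cups, at (385,200). That is the steel cup: the item at b (160,330) is see-through and upside down, so it is the tumbler, and the others are pink. Next I'll measure the holes and pins.

```bash
cat >> h.py <<'E'
def dark(g,u,v,r=7,thr=None):
    "darkness-weighted centroid around u,v"
    for _ in range(4):
        u0,v0=int(round(u)),int(round(v))
        w=g[v0-r:v0+r+1,u0-r:u0+r+1].astype(float)
        w=np.clip(np.median(w)*0.85-w,0,None) if thr is None else np.clip(thr-w,0,None)
        yy,xx=np.mgrid[v0-r:v0+r+1,u0-r:u0+r+1]
        u,v=(w*xx).sum()/w.sum(),(w*yy).sum()/w.sum()
    return u,v
def fit(P,M):
    "rigid 2D fit M->P: yaw deg, origin, residual"
    a,b=P.mean(0),M.mean(0);U,S,V=np.linalg.svd((M-b).T@(P-a));R=(U@np.diag([1,np.linalg.det(U@V)])@V).T
    return np.degrees(np.arctan2(R[1,0],R[0,0])),a-R@b,np.linalg.norm((M-b)@R.T+a-P,axis=1)
E
python3 - <<'E'
from h import *
d=np.load('top0.npz');g=cv2.cvtColor(d['color'],cv2.COLOR_RGB2GRAY)
f=lambda L,r:np.array([dark(g,165+u/2.6,140+v/2.6,r) for u,v in L])
h=f([(239,183),(163,240),(305,269),(228,327)],4);p=f([(527,265),(642,273),(520,367),(638,375)],5)
print(h.round(1),p.round(1))
# holes model: order (+y?) 
H=onz(d,h,.010)[:,:2];Q=onz(d,p,.093)[:,:2]
# platter x axis: hole0->hole2 ; y axis from 1 -> 0
print(H.round(4),Q.round(4))
print('plat',fit(H,np.array([[-52,45],[-52,-45],[52,45],[52,-45]])*np.array([1,1])/1e3),fit(H,np.array([[-52,-45],[-52,45],[52,-45],[52,45]])/1e3))
print('scale',fit(Q,np.array([[-52,45],[52,45],[-52,-45],[52,-45]])/1e3))
E
```

```text
[[256.6 210.1]
 [227.2 231.9]
 [281.8 243.1]
 [252.3 265.3]] [[366.7 240.9]
 [411.1 245.2]
 [364.3 281.3]
 [409.  284. ]]
[[0.6171 0.1642]
 [0.5623 0.2359]
 [0.5342 0.101 ]
 [0.4795 0.1725]] [[ 0.5275 -0.0996]
 [ 0.5174 -0.2024]
 [ 0.4344 -0.0926]
 [ 0.428  -0.195 ]]
plat (np.float64(-142.60281483767602), array([0.54828094, 0.16840306]), array([1.28658945e-04, 1.22712290e-04, 1.13750013e-04, 9.95579782e-05])) (np.float64(-142.5930027854864), array([0.54828094, 0.16840306]), array([0.0900818 , 0.09006621, 0.09002479, 0.09004036]))
scale (np.float64(-94.57491179276897), array([ 0.47682304, -0.14739701]), array([0.00173251, 0.00042303, 0.00180151, 0.00067433]))
```

```bash
cat >> h.py <<'E'
from scipy.spatial.transform import Rotation as Ro
def down(az):
    "tool pointing down, tool y at azimuth az deg"
    a=np.radians(az);return np.array([[-np.sin(a),np.cos(a),0],[np.cos(a),np.sin(a),0],[0,0,-1.]])
def plan(poses,s):
    p,R=np.array(s['tcp_pos']),np.array(s['eef_rot'])
    for q,Q in poses:
        q=np.array(q);t=R.T@(q-p)*1e3;w=Ro.from_matrix(R.T@Q).as_rotvec()
        print('mm',t.round(1),'rad',w.round(4),'rows>=',np.ceil(max(np.linalg.norm(t)/62.5,np.degrees(np.linalg.norm(w))/10.7)))
        p,R=q,Q
E
python3 - <<'E'
from h import *
from workcell import arm
s=arm.read_state()
plan([((.30,.46,.26),down(30)),((.44,.30,.26),down(-12)),((.548,.168,.22),down(-52.6))],s)
E
```

```text
mm [-138.7  -93.   -58.5] rad [-2.000e-03  4.000e-04  7.243e-01] rows>= 4.0
mm [-208.6   41.2    0. ] rad [0.    0.    0.733] rows>= 4.0
mm [-106.7  133.1   40. ] rad [0.     0.     0.7086] rows>= 4.0
```

Call:
apply_moves --rows "1 -139 -93 -58 -0.002 0 0.724; 1 -139 -93 -58 -0.002 0 0.724; 1 -139 -93 -58 -0.002 0 0.724; 1 -139 -93 -58 -0.002 0 0.724; 1 -139 -93 -58 -0.002 0 0.724"

```text
time_s: 0.72
tcp_pos: [0.3008, 0.4598, 0.2601]
eef_rot: [[-0.501, 0.866, 0.001], [0.866, 0.501, 0.001], [0.001, 0.001, -1.0]]
ft_force: [-0.1, -0.2, 0.0]
grip_width: 0.998
finger_force: 0.0
```

Call:
apply_moves --rows "1 -209 41 0 0 0 0.733; 1 -209 41 0 0 0 0.733; 1 -209 41 0 0 0 0.733; 1 -209 41 0 0 0 0.733; 1 -209 41 0 0 0 0.733"

```text
time_s: 1.35
tcp_pos: [0.4413, 0.2992, 0.2595]
eef_rot: [[0.206, 0.978, 0.0], [0.978, -0.206, 0.001], [0.001, -0.0, -1.0]]
ft_force: [-0.7, 0.5, 0.5]
grip_width: 1.001
finger_force: 0.0
```

Call:
apply_moves --rows "1 -107 133 40 0 0 0.709; 1 -107 133 40 0 0 0.709; 1 -107 133 40 0 0 0.709; 1 -107 133 40 0 0 0.709; 1 -107 133 40 0 0 0.709"

```text
time_s: 1.98
tcp_pos: [0.5477, 0.169, 0.2193]
eef_rot: [[0.791, 0.612, -0.001], [0.612, -0.791, 0.002], [0.001, -0.002, -1.0]]
ft_force: [0.1, 0.8, 0.1]
grip_width: 0.998
finger_force: 0.0
```

```bash
python3 - <<'E'
from h import *
from workcell import arm
s=arm.read_state();d=arm.snapshot('wrist')
print(s['time_s'],s['tcp_pos'],s['eef_rot'].round(4),s['qpos'],s['qvel'],s['ft_force'],s['finger_force'],s['grip_width'],d['T_tool_cam'])
R,t=wristRt(d,s);np.savez('w1.npz',**d,R=R,t=t)
for az in(0,):
  for x,y in[(-52,45),(-52,-45),(52,45),(52,-45)]:
    a=np.radians(-142.6);X=np.array([.5483+(x*np.cos(a)-y*np.sin(a))/1e3,.1684+(x*np.sin(a)+y*np.cos(a))/1e3,.01])
    c=R@X+t;print(d['mtx'][:2]@(c/c[2]))
cv2.imwrite('pics/w1.png',d['color'][:,:,::-1])
E
```

```text
1.975 [0.54772315 0.16896926 0.21932069] [[ 7.909e-01  6.120e-01 -7.000e-04]
 [ 6.120e-01 -7.908e-01  2.000e-03]
 [ 6.000e-04 -2.000e-03 -1.000e+00]] [ 5.91115912 25.08839015 88.55392965  0.12722148 66.38857456 58.12518413] [ 0.99541035 -0.79504773  0.31534763 -0.13323364  0.0331729  -1.62848845] [0.08773617 0.79263225 0.05478373] 0.0 0.9981897343070074 [[-2.68453916e-04 -9.63749444e-01 -2.66808802e-01  6.82146460e-02]
 [ 9.99999809e-01 -4.07349190e-04  4.65234614e-04 -1.29062975e-03]
 [-5.57053950e-04 -2.66808626e-01  9.63749369e-01 -1.70236457e-01]
 [ 0.00000000e+00  0.00000000e+00  0.00000000e+00  1.00000000e+00]]
[369.46465513 139.27145809]
[266.86211731 138.67803667]
[365.07196922 252.37456107]
[269.60970969 251.82453422]
```

View pics/w1.png

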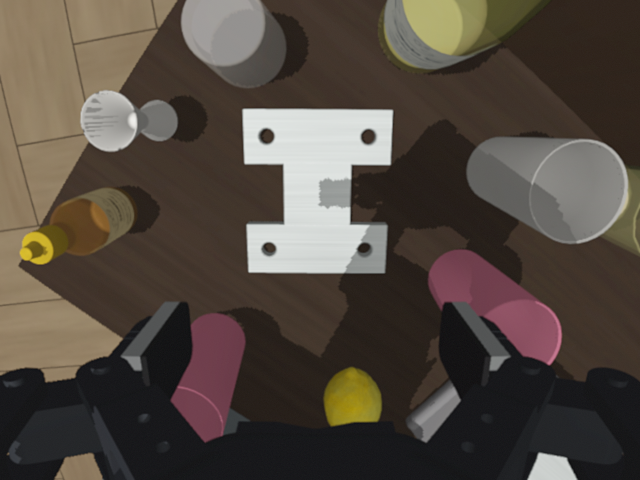

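The wrist view shows the platter upright in the image, with holes near (267,136), (368,136), (268,248) and (364,248). The steel cup is at right. Next I'll fit the hole centres.

```bash
python3 - <<'E'
from h import *
d=np.load('w1.npz');g=cv2.cvtColor(d['color'],cv2.COLOR_RGB2GRAY)
h=np.array([dark(g,u,v,9,90) for u,v in[(368.5,136.5),(267,136),(364,248),(268.5,248.5)]]);print(h)
for z in (.012,.006):
  H=onz(d,h,z,d['R'],d['t'])[:,:2]
  print(fit(H,np.array([[-52,45],[-52,-45],[52,45],[52,-45]])/1e3))
r=5
print([g[int(v)-9:int(v)+10,int(u)].tolist() for u,v in h[:2]])
from workcell import arm
s=arm.read_state()
E
```

```text
[[367.49785167 136.15000934]
 [265.85333813 135.58376822]
 [363.69907586 247.75202156]
 [268.48969982 247.46733373]]
(np.float64(-142.52493178954722), array([0.55082323, 0.17192033]), array([0.00102236, 0.00095379, 0.00103972, 0.00090428]))
(np.float64(-142.52493178954722), array([0.55002581, 0.17129296]), array([0.00027035, 0.00022816, 0.00029242, 0.00028545]))
[[219, 180, 102, 48, 47, 52, 53, 54, 54, 54, 55, 54, 54, 53, 52, 47, 65, 124, 183], [224, 196, 133, 57, 30, 42, 52, 58, 58, 58, 57, 58, 56, 58, 53, 42, 49, 100, 161]]
```

```bash
python3 - <<'E'
from h import *
from workcell import arm
s=arm.read_state();d=np.load('top0.npz')
print('mill',onz(d,(478,238),0),'wine_r',onz(d,(246,178),0),'cup rim',onz(d,(302.7,180.4),.133))
plan([((.52,.01,.302),down(-28)),((.4765,-.1455,.302),down(-4.6))],s)
E
```

```text
mill [[ 0.54767541 -0.38920625  0.        ]] wine_r [[0.70173619 0.19340314 0.        ]] cup rim [[0.66077259 0.04760526 0.133     ]]
mm [-119.3  108.8  -82.7] rad [-0.0013 -0.0013 -0.4226] rows>= 3.0
mm [-157.7   34.6    0. ] rad [ 0.      0.     -0.4084] rows>= 3.0
```

Call:
apply_moves --rows "1 -119 109 -83 -0.001 -0.001 -0.423; 1 -119 109 -83 -0.001 -0.001 -0.423; 1 -119 109 -83 -0.001 -0.001 -0.423; 1 -119 109 -83 -0.001 -0.001 -0.423"

```text
time_s: 2.52
tcp_pos: [0.521, 0.007, 0.3055]
eef_rot: [[0.474, 0.88, 0.007], [0.88, -0.474, -0.002], [0.002, 0.007, -1.0]]
ft_force: [0.3, 1.0, -0.1]
grip_width: 1.005
finger_force: 0.0
```

Call:
apply_moves --rows "1 -158 35 0 0 0 -0.408; 1 -158 35 0 0 0 -0.408; 1 -158 35 0 0 0 -0.408; 1 -158 35 0 0 0 -0.408; 1 -158 35 0 0 0 -0.408"

```text
time_s: 3.15
tcp_pos: [0.4759, -0.1449, 0.3023]
eef_rot: [[0.084, 0.996, 0.001], [0.996, -0.084, 0.002], [0.002, 0.001, -1.0]]
ft_force: [0.3, 0.6, 0.2]
grip_width: 1.002
finger_force: 0.0
```

```bash
python3 - <<'E'
from h import *
from workcell import arm
s=arm.read_state();d=arm.snapshot('wrist')
print(s['time_s'],s['tcp_pos'],s['eef_rot'].round(4),s['qpos'].round(1))
R,t=wristRt(d,s);np.savez('w2.npz',**d,R=R,t=t)
cv2.imwrite('pics/w2.png',d['color'][:,:,::-1])
E
```

```text
3.15 [ 0.47592658 -0.1448838   0.30230528] [[ 8.450e-02  9.964e-01  7.000e-04]
 [ 9.964e-01 -8.450e-02  1.700e-03]
 [ 1.800e-03  6.000e-04 -1.000e+00]] [-29.9  13.7  92.2   0.1  74.1 -25.1]
```

View pics/w2.png

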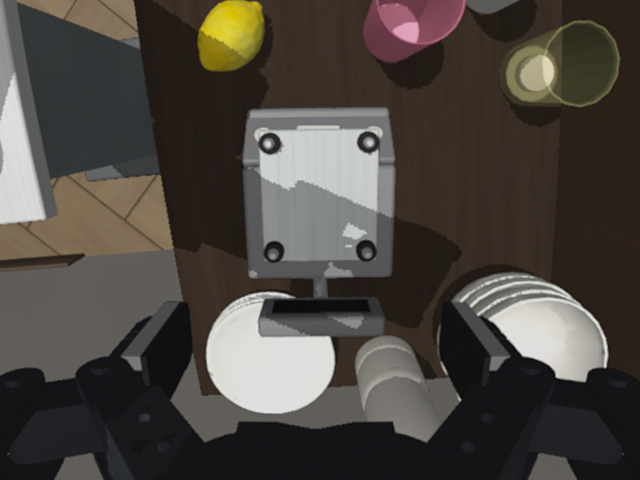

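The wrist view over the scale shows four dark pins near (269,143), (369,143), (274,251) and (367,251), the display below at (320,315), and the key side at the top. I'll enlarge the pins to pick the right feature.

```bash
python3 - <<'E'
from h import *
d=np.load('w2.npz');im=d['color'];g=cv2.cvtColor(im,cv2.COLOR_RGB2GRAY)
t=[cv2.resize(im[v-17:v+18,u-17:u+18],(390,290) and (280,280),interpolation=cv2.INTER_NEAREST) for u,v in[(269,143),(369,143),(274,251),(367,251)]]
cv2.imwrite('pics/pins.png',np.vstack([np.hstack(t[:2]),np.hstack(t[2:])])[:,:,::-1])
for u,v in[(269,143),(369,143),(274,251),(367,251)]:
    w=g[v-17:v+18,u-17:u+18];m=(w<70).astype(np.uint8)
    n,l,st,ce=cv2.connectedComponentsWithStats(m);i=1+st[1:,4].argmax();c=cv2.findContours((l==i).astype(np.uint8),0,1)[0][0]
    (x,y),r=cv2.minEnclosingCircle(c);print(st[i],ce[i]+[u-17,v-17],x+u-17,y+v-17,r)
E
```

```text
[  7   8  22  20 221] [269.99095023 143.08597285] 269.36885261535645 143.58196640014648 10.647164344787598
[  6   6  22  21 231] [367.93506494 141.73593074] 368.5 141.75 10.854247093200684
[  6   7  21  22 257] [273.61478599 250.95719844] 273.5956516265869 251.7608699798584 10.85222053527832
[  6   6  21  22 262] [365.77862595 249.82824427] 365.9459457397461 250.6216220855713 10.818510055541992
```

View pics/pins.png

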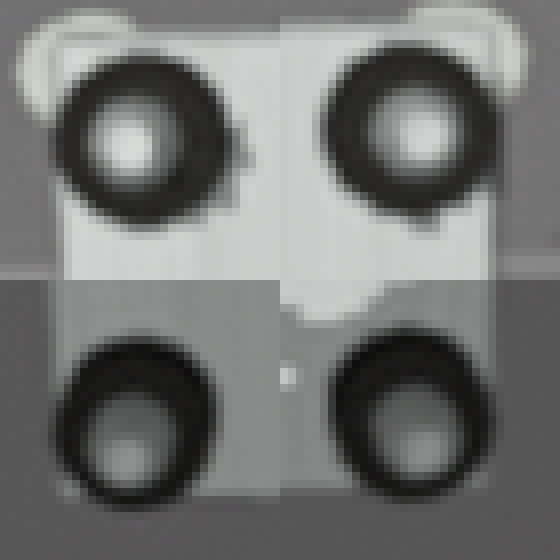

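The tiles show each pin as a grey cone inside a dark seat ring about 20 px wide. I'll use the ring centres, read off the tiles, on the seat plane.

```bash
python3 - <<'E'
from h import *
d=np.load('w2.npz')
p=np.array([(269.6,143.2),(367.9,141.5),(273.6,251.4),(366.0,250.3)])
q=np.array([(269-17+130/8-.5,143-17+138/8-.5),(369-17+138/8-.5,143-17+126/8-.5),(274-17+133/8-.5,251-17+145/8-.5),(367-17+134/8-.5,251-17+150/8-.5)])
M=np.array([[-52,-45],[-52,45],[52,-45],[52,45]])/1e3
for z in(.080,.085,.090): 
    P=onz(d,p,z,d['R'],d['t'])[:,:2];print(z,fit(P,M),P.round(4).tolist())
print('tops',fit(onz(d,q,.095,d['R'],d['t'])[:,:2],M))
t=np.load('top0.npz');tp=[[366.7,240.9],[411.1,245.2],[364.3,281.3],[409.,284.]]
for z in(.085,):print('top',fit(onz(t,tp,z)[:,:2],M[[1,3,0,2]]))
E
```

```text
0.08 (np.float64(-94.1103353645988), array([ 0.47959941, -0.14727313]), array([3.09479819e-04, 9.02134071e-05, 1.99624637e-04, 4.36844705e-05])) [[0.4385, -0.0925], [0.5282, -0.0985], [0.4309, -0.1958], [0.5208, -0.2023]]
0.085 (np.float64(-94.11033536459878), array([ 0.47961834, -0.14637005]), array([0.00116966, 0.00081374, 0.0009291 , 0.00089917])) [[0.4391, -0.0923], [0.5276, -0.0983], [0.4315, -0.1942], [0.5203, -0.2007]]
0.09 (np.float64(-94.1103353645988), array([ 0.47963726, -0.14546698]), array([0.00203984, 0.00168898, 0.00179407, 0.00177416])) [[0.4396, -0.0921], [0.527, -0.098], [0.4322, -0.1927], [0.5198, -0.1991]]
tops (np.float64(-94.2669979748445), array([ 0.4793672 , -0.14492114]), array([0.0016242 , 0.00146545, 0.00266703, 0.00119282]))
top (np.float64(-94.61150225436418), array([ 0.47765958, -0.14846285]), array([0.0020414 , 0.00016655, 0.00198527, 0.00040875]))
```

```bash
python3 - <<'E'
from h import *
from workcell import arm
s=arm.read_state()
plan([((.52,.01,.29),down(-28)),((.5504,.1716,.12),down(-52.5)),((.5504,.1716,.03),down(-52.5))],s)
E
```

```text
mm [157.8  30.8  12.6] rad [ 4.000e-04 -1.600e-03  4.048e-01] rows>= 3.0
mm [157. -49. 170.] rad [0.     0.     0.4276] rows>= 4.0
mm [ 0.  0. 90.] rad [0. 0. 0.] rows>= 2.0
```

Call:
apply_moves --rows "1 158 31 12.5 0 -0.0015 0.405; 1 158 31 12.5 0 -0.0015 0.405; 1 158 31 12.5 0 -0.0015 0.405; 1 158 31 12.5 0 -0.0015 0.405"

```text
time_s: 3.7
tcp_pos: [0.5203, 0.0133, 0.2898]
eef_rot: [[0.464, 0.886, -0.0], [0.886, -0.464, 0.0], [0.0, -0.0, -1.0]]
ft_force: [-0.3, 0.0, -0.8]
grip_width: 0.998
finger_force: 0.0
```

Call:
apply_moves --rows "1 157 -49 170 0 0 0.4275; 1 157 -49 170 0 0 0.4275; 1 157 -49 170 0 0 0.4275; 1 157 -49 170 0 0 0.4275; 1 157 -49 170 0 0 0.4275"

```text
time_s: 4.32
tcp_pos: [0.549, 0.1713, 0.117]
eef_rot: [[0.792, 0.611, -0.006], [0.611, -0.792, -0.002], [-0.006, -0.002, -1.0]]
ft_force: [-0.4, 0.2, 0.7]
grip_width: 1.003
finger_force: 0.0
```

Call:
apply_moves --rows "1 0 0 45 0 0 0; 1 0 0 75 0 0 0; 1 0 0 90 0 0 0; 1 0 0 90 0 0 0"

```text
time_s: 4.82
tcp_pos: [0.5518, 0.1685, 0.0303]
eef_rot: [[0.795, 0.606, 0.001], [0.606, -0.795, -0.002], [-0.001, 0.002, -1.0]]
ft_force: [-0.0, -0.2, 0.6]
grip_width: 1.0
finger_force: 0.0
```

```bash
python3 - <<'E'
from h import *
from workcell import arm
s=arm.read_state();print(s['time_s'],s['tcp_pos'],s['ft_force'])
plan([((.5504,.1716,.0),down(-52.5))],s)
d=arm.snapshot('wrist');R,t=wristRt(d,s)
g=d['color'].min(2);m=(g>120).astype(np.uint8);
cv2.imwrite('pics/w3.png',d['color'][:,:,::-1])
E
```

```text
4.825 [0.55178816 0.16847596 0.03026698] [-0.00507204 -0.15357748  0.60759138]
mm [ 0.8 -3.4 30.3] rad [ 0.0016  0.0005 -0.0033] rows>= 1.0
```

View pics/w3.png

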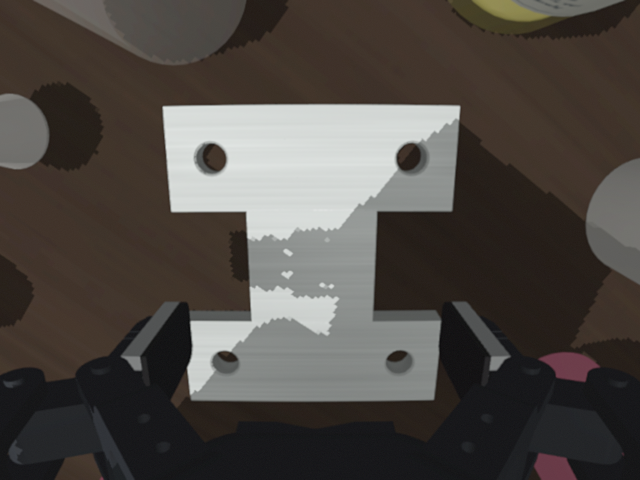

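The wrist view at z=0.03 shows the platter between the open fingers. Its corners are at (163,106), (460,106), (192,400) and (433,400), and its notches are between the finger pads. I'll recheck the centre from the corners.

```bash
python3 - <<'E'
from h import *
from workcell import arm
s=arm.read_state();d=arm.snapshot('wrist');R,t=wristRt(d,s);print(s['tcp_pos'],s['time_s'],d['mtx'][0,0],d['k1'])
M=np.array([[-75,-65],[-75,65],[75,-65],[75,65]])/1e3
for z in(.006,.012):
  f=fit(onz(d,[(163,106),(460,106),(192,400),(433.5,400)],z,R,t)[:,:2],M);print(f)
  e=s['eef_rot'].T@np.r_[f[1]-s['tcp_pos'][:2],0];print('tool offset',e*1e3)
E
```

```text
[0.55252072 0.16866752 0.03103127] 4.875 421.9996923994198 -0.08953996546471421
(np.float64(-142.66113289679396), array([0.54936323, 0.16954956]), array([0.0031028 , 0.0028442 , 0.00250508, 0.00290154]))
tool offset [-1.97671921 -2.61539525 -0.00853996]
(np.float64(-142.66113289679396), array([0.55108997, 0.17083085]), array([6.30839466e-05, 2.91707731e-04, 6.92562580e-04, 4.18030026e-04]))
tool offset [ 0.17329999 -2.58784544 -0.00616656]
```

Call:
apply_moves --rows "1 0.2 -2.6 15 0.0016 0.0005 -0.004; 1 0.2 -2.6 30 0.0016 0.0005 -0.004; 1 0.2 -2.6 31 0.0016 0.0005 -0.004; 1 0.2 -2.6 31 0.0016 0.0005 -0.004" --grip_force 60

```text
time_s: 5.42
tcp_pos: [0.5502, 0.1712, -0.0013]
eef_rot: [[0.793, 0.609, -0.0], [0.609, -0.793, 0.0], [-0.0, -0.0, -1.0]]
ft_force: [0.0, 0.7, -0.7]
grip_width: 1.001
finger_force: 0.0
```

Call:
apply_moves --rows "0 0 0 0 0 0 0; 0 0 0 0 0 0 0; 0 0 0 0 0 0 0; 0 0 0 0 0 0 0; 0 0 0 0 0 0 0" --grip_force 60

```text
time_s: 6.05
tcp_pos: [0.5504, 0.1712, -0.0008]
eef_rot: [[0.793, 0.609, 0.0], [0.609, -0.793, 0.0], [0.001, 0.0, -1.0]]
ft_force: [-0.7, 0.2, 0.7]
grip_width: -0.0
finger_force: 0.0
```

```bash
python3 - <<'E'
from h import *
from workcell import arm
s=arm.read_state();print(s['tcp_pos'],s['grip_width'],s['finger_force'],s['ft_force'],s['joint_torque'].round(1))
d=arm.snapshot('wrist');R,t=wristRt(d,s);np.savez('w4.npz',**d,R=R,t=t)
m=(d['color'].min(2)>100).astype(np.uint8)
n,l,st,ce=cv2.connectedComponentsWithStats(m)
for i in range(1,n):
    if st[i,4]>800: print(st[i],ce[i])
# ascii view
g=cv2.resize(cv2.cvtColor(d['color'],cv2.COLOR_RGB2GRAY),(64,32),interpolation=cv2.INTER_AREA)
for r in g: print(''.join(' .:-=+*#%@'[min(9,int(v)//26)] for v in r))
E
```

```text
[ 0.55037938  0.17115311 -0.00081706] -0.0004075155471630442 0.0 [-0.7228389   0.20137486  0.69923798] [  0.  -45.1  -9.    0.   -0.    0. ]
[  142   103   354   252 54168] [318.0786073  191.44062915]
::::---------::::::::::......:::::::::::::::::::::.::::----::...
:::::::-----::::::::::.....:::::::::::::::::::::::::::::........
::::::::::---::::::::...::::::::::::::::::::::::::::::::::::::::
::::::::::::::::::::::::::::::::::::::::::::::::::::::::::::::::
::::::::::::::::::::::::::::::::::::::::::::::::::::::::::::::::
.....:::::::::::::::::::::::::::::::::::::::::::::::::::::::::::
......::::::::::::::::::::::::::::::::::::::::::::::::::::::::::
:......:::::::*%%%%%%%%%%%%%%%%%%%%%%%%%%%%%%%###+::::::::::::::
=.......::::::+%%%%%%%%%%%%%%%%%%%%%%%%%%%%%%**#%=::::::::::::::
=:......::::::+%%%%##%%%%%%%%%%%%%%%%%%%%%#*+++++-::::::::::::::
-......:::::::=%%%+.:+%%%%%%%%%%%%%%%%%%%*:.:=+++:.:::::::::::::
:.....::::::::-%%%=::-%%%%%%%%%%%%%%%%%%*+..:=+++...::::::::::::
:::::::::::::::%%%%**#%%%%%%%%%%%%%%%%#++++==+++=......:::::::::
:::::::::::::::#%%%%%%%%%%%%%%%%%%%%%#++++++++++=.....
[... 480 characters left out ...]
::::::::::=#+:.:- ::..+++........................:
::::::::::::::::::::::::-+-...-.-.. -++.......................::
:::::::::::::::::-:... :::. . ... .  :-: ...::-...............::
::::::::::::::...    ...      ...       ..    ...............:::
:::::::::::...    ......      ...       .....     ..........:...
::::::::..     ...:....  ..   .-.   ..  ........     ...::::--::
:::::..      ....-+:...      ..+:        ..:+=....      .::::---
::..     .............  ..   ..-.    ..  ....:.......      ..:--
.      ..........                              ..........     ..
.   ..::.........                             .............   ..
......-=:........                              .......:::..... .
```

```bash
python3 - <<'E'
from h import *
d=np.load('w4.npz')
im=d['color'];m=(im.min(2)>100).astype(np.uint8)
c=max(cv2.findContours(m,0,2)[0],key=cv2.contourArea)
a=cv2.approxPolyDP(c,5,True)[:,0];print(a.tolist())
cv2.imwrite('pics/w4.png',np.hstack([im[:,:,::-1]]))
E
```

```text
[[142, 105], [153, 228], [241, 230], [248, 352], [268, 335], [275, 305], [295, 299], [298, 286], [332, 286], [335, 299], [356, 306], [372, 349], [387, 354], [395, 230], [483, 228], [494, 105]]
```

View pics/w4.png

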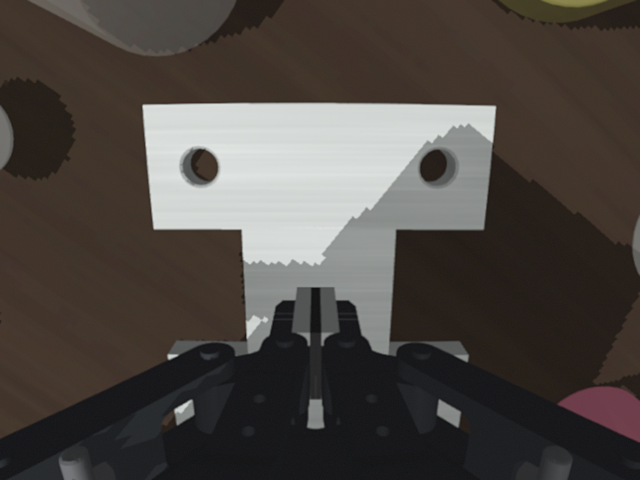

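The view shows the shut fingers stopping short of the platter. Their tip edge is at (316,288), above the web. In this frame and the previous one, the tips measure about 30 mm behind the stated TCP when shut and 43 mm when open. No contact was felt either, so I'll treat the fingers as about 30 mm shorter than stated. I'll open and go lower, watching the force.

Call:
apply_moves --rows "1 0.5 0.5 0 0 0 0; 1 0.5 0.5 0 0 0 0; 1 0.5 0.5 0 0 0 0; 1 0.5 0.5 0 0 0 0"

```text
time_s: 6.6
tcp_pos: [0.5511, 0.1711, -0.0009]
eef_rot: [[0.793, 0.609, 0.0], [0.609, -0.793, 0.0], [0.0, -0.0, -1.0]]
ft_force: [0.2, -0.5, -0.5]
grip_width: 0.842
finger_force: 0.0
```

Call:
apply_moves --rows "1 0 0 10 0 0 0; 1 0 0 20 0 0 0; 1 0 0 20 0 0 0"

```text
time_s: 6.98
tcp_pos: [0.5499, 0.1709, -0.0223]
eef_rot: [[0.793, 0.609, -0.002], [0.609, -0.793, -0.0], [-0.002, -0.001, -1.0]]
ft_force: [0.2, 0.0, 0.2]
grip_width: 1.001
finger_force: 0.0
```

Call:
apply_moves --rows "1 0 0 4 0 0 0; 1 0 0 8 0 0 0; 1 0 0 8 0 0 0"

```text
time_s: 7.35
tcp_pos: [0.5508, 0.171, -0.0292]
eef_rot: [[0.793, 0.609, -0.0], [0.609, -0.793, 0.0], [-0.0, -0.0, -1.0]]
ft_force: [-0.3, 0.7, 0.6]
grip_width: 1.002
finger_force: 0.0
```

Call:
apply_moves --rows "0 0 0 0 0 0 0; 0 0 0 0 0 0 0; 0 0 0 0 0 0 0; 0 0 0 0 0 0 0; 0 0 0 0 0 0 0" --grip_force 60

```text
time_s: 7.98
tcp_pos: [0.5514, 0.1711, -0.0281]
eef_rot: [[0.793, 0.609, 0.001], [0.609, -0.793, 0.0], [0.001, 0.0, -1.0]]
ft_force: [-0.4, -0.5, 5.5]
grip_width: 0.676
finger_force: 64.4
```

Gripped: opening 0.676, finger force 64 N, and the tips just brushing the table. Next I'll lift and measure the held platter in the tool frame.

Call:
apply_moves --rows "0 0 0 -5 0 0 0; 0 0 0 -30 0 0 0; 0 0 0 -90 0 0 0; 0 0 0 -150 0 0 0; 0 0 0 -188 0 0 0" --grip_force 80

```text
time_s: 8.6
tcp_pos: [0.5515, 0.1711, 0.1616]
eef_rot: [[0.793, 0.609, 0.003], [0.609, -0.793, 0.001], [0.003, 0.001, -1.0]]
ft_force: [0.4, -0.8, -3.4]
grip_width: 0.667
finger_force: 87.3
```

Call:
apply_moves --rows "0 0 0 0 0 0 0; 0 0 0 0 0 0 0"

```text
time_s: 8.85
tcp_pos: [0.5493, 0.1708, 0.1574]
eef_rot: [[0.793, 0.609, -0.003], [0.609, -0.793, -0.0], [-0.003, -0.002, -1.0]]
ft_force: [0.3, 0.6, -3.3]
grip_width: 0.666
finger_force: 87.3
```

```bash
cat > held.py <<'E'
from h import *
from workcell import arm
s=arm.read_state();d=arm.snapshot('wrist');T=d['T_tool_cam'];R=T[:3,:3].T;t=-R@T[:3,3]
print(s['time_s'],s['tcp_pos'],s['ft_force'],s['grip_width'],s['finger_force'])
im=d['color'];m=(im.min(2)>85).astype(np.uint8)
c=max(cv2.findContours(m,0,2)[0],key=cv2.contourArea)
a=cv2.approxPolyDP(c,5,True)[:,0];print(a.tolist())
np.savez('held.npz',**d)
E
python3 held.py; python3 - <<'E'
from h import *
from workcell import arm
s=arm.read_state()
plan([((.53,.04,.17),down(-28)),((.479,-.147,.17),down(-4.2))],s)
E
```

```text
8.85 [0.54926706 0.17083308 0.15739458] [ 0.3166608   0.60213998 -3.34730458] 0.6660414560648783 87.25252747535706
[[0, 0], [0, 137], [4, 146], [29, 143], [4, 149], [19, 204], [43, 159], [76, 161], [105, 136], [121, 251], [224, 252], [235, 351], [233, 394], [218, 400], [230, 433], [239, 421], [312, 428], [392, 421], [401, 432], [410, 395], [397, 394], [395, 351], [407, 251], [509, 251], [517, 215], [614, 275], [639, 279], [639, 149], [524, 145], [527, 106], [124, 100], [105, 104], [101, 114], [77, 97], [117, 31], [62, 42], [71, 93], [49, 0]]
mm [-94.8  92.1 -13.1] rad [-0.0034  0.0033 -0.4269] rows>= 3.0
mm [-189.1   42.8    0. ] rad [ 0.      0.     -0.4154] rows>= 4.0
```

Call:
apply_moves --rows "0 -95 92 -13 -0.003 0.003 -0.427; 0 -95 92 -13 -0.003 0.003 -0.427; 0 -95 92 -13 -0.003 0.003 -0.427; 0 -95 92 -13 -0.003 0.003 -0.427"

```text
time_s: 9.4
tcp_pos: [0.5303, 0.0389, 0.17]
eef_rot: [[0.473, 0.881, 0.0], [0.881, -0.473, 0.001], [0.001, -0.001, -1.0]]
ft_force: [-0.3, 0.1, -3.8]
grip_width: 0.668
finger_force: 87.3
```

Call:
apply_moves --rows "0 -189 43 0 0 0 -0.415; 0 -189 43 0 0 0 -0.415; 0 -189 43 0 0 0 -0.415; 0 -189 43 0 0 0 -0.415; 0 -189 43 0 0 0 -0.415"

```text
time_s: 10.02
tcp_pos: [0.4805, -0.1472, 0.1705]
eef_rot: [[0.077, 0.997, 0.003], [0.997, -0.077, 0.002], [0.002, 0.002, -1.0]]
ft_force: [0.4, 0.5, -2.6]
grip_width: 0.668
finger_force: 87.3
```

Call:
apply_moves --rows "0 0 0 0 0 0 0; 0 0 0 0 0 0 0; 0 0 0 0 0 0 0"

```text
time_s: 10.4
tcp_pos: [0.4812, -0.1458, 0.1716]
eef_rot: [[0.072, 0.997, 0.004], [0.997, -0.072, 0.001], [0.001, 0.004, -1.0]]
ft_force: [-0.7, -0.2, -2.6]
grip_width: 0.667
finger_force: 87.3
```

```bash
python3 held.py; python3 - <<'E'
from h import *
from workcell import arm
s=arm.read_state();d=np.load('held.npz');T=d['T_tool_cam'];R=T[:3,:3].T;t=-R@T[:3,3]
g=cv2.cvtColor(d['color'],cv2.COLOR_RGB2GRAY)
P0=np.array([(121,251),(224,252),(407,251),(509,251),(105,104),(527,106)],np.float32)
M=np.array([[28,-65],[28,-30],[28,30],[28,65],[75,-65],[75,65]])/1e3
P=cv2.cornerSubPix(g,P0.reshape(-1,1,2).copy(),(5,5),(-1,-1),(3,30,.01))[:,0]
print((P-P0).round(1).tolist())
for p in(P,):
  for zt in(-.046,-.043,-.040,-.037):
    f=fit(onz(d,p,zt,R,t)[:,:2],M);print(zt,f[0],f[1]*1e3,(f[2]*1e3).round(2))
print(s['eef_rot'].round(4))
E
```

```text
10.4 [ 0.48117999 -0.14577062  0.17163077] [-0.65044201 -0.16923583 -2.56399483] 0.6671092523868495 87.25294947624207
[[105, 105], [121, 250], [205, 250], [212, 293], [231, 295], [235, 351], [219, 396], [230, 432], [238, 421], [319, 428], [390, 420], [400, 432], [412, 398], [398, 377], [399, 295], [413, 290], [414, 253], [510, 251], [527, 106]]
[[-0.5, -0.30000001192092896], [-0.10000000149011612, -1.100000023841858], [-0.10000000149011612, 0.4000000059604645], [1.100000023841858, 0.4000000059604645], [-0.5, 0.4000000059604645], [-0.10000000149011612, -1.0]]
-0.046 0.1314280564717315 [ 0.9779716  -0.39001607] [3.77 1.88 1.85 3.77 4.15 4.09]
-0.043 0.13142805647172806 [ 0.38913072 -0.38396187] [2.25 1.11 1.08 2.25 2.5  2.45]
-0.04 0.1314280564717312 [-0.19971015 -0.37790767] [0.73 0.34 0.31 0.73 0.86 0.81]
-0.037 0.13142805647173297 [-0.78855103 -0.37185346] [0.8  0.45 0.47 0.8  0.78 0.85]
[[ 7.200e-02  9.974e-01  4.500e-03]
 [ 9.974e-01 -7.200e-02  7.000e-04]
 [ 1.100e-03  4.400e-03 -1.000e+00]]
```

Held platter: offset (-0.5,-0.4) mm and 0.1° in the tool frame, which is good. The state readings wander by about 1 mm, so I'll chain the commanded moves and average some readings.

```bash
cat > chain.py <<'E'
from h import *
mv=[(-139,-93,-58,-.002,0,.724),(-209,41,0,0,0,.733),(-107,133,40,0,0,.709),'w1',(-119,109,-83,-.001,-.001,-.423),(-158,35,0,0,0,-.408),'w2',(158,31,12.5,0,-.0015,.405),(157,-49,170,0,0,.4275),(0,0,90,0,0,0),'w3',(.2,-2.6,31,.0016,.0005,-.004),'w4',(.5,.5,28,0,0,0),(0,0,-188,0,0,0),'lift',(-95,92,-13,-.003,.003,-.427),(-189,43,0,0,0,-.415)]
def chain(extra=()):
    p=np.array([.198,.593,.202]);R=down(61.278+10.227);out={}
    for m in mv+list(extra):
        if isinstance(m,str): out[m]=(p.copy(),R.copy());continue
        p=p+R@np.array(m[:3])/1e3;R=R@Ro.from_rotvec(m[3:]).as_matrix()
    out['now']=(p,R);return out
E
python3 - <<'E'
from chain import *
from workcell import arm
o=chain()
for k,(p,R) in o.items(): print(k,p.round(4),np.degrees(np.arctan2(R[1,1],R[0,1])).round(2),R[:,2].round(4))
P=[];A=[]
for i in range(8):
    arm.snapshot('wrist');s=arm.read_state();P.append(s['tcp_pos']);A.append(np.degrees(np.arctan2(s['eef_rot'][1,1],s['eef_rot'][0,1])))
print(np.array(P).round(4),np.mean(P,0),np.mean(A),np.std(A))
M=np.array([[-52,-45],[-52,45],[52,-45],[52,45]])/1e3
d=np.load('w2.npz');Rp=o['w2'][1];T=d['T_tool_cam'];W=np.eye(4);W[:3,:3]=Rp;W[:3,3]=o['w2'][0];C=W@T;R=C[:3,:3].T;t=-R@C[:3,3]
for z in(.08,.085):print('rings, chained',z,fit(onz(d,[(269.6,143.2),(367.9,141.5),(273.6,251.4),(366.0,250.3)],z,R,t)[:,:2],M))
E
```

```text
w1 [0.5483 0.1681 0.2199] -52.6 [ 0.0012  0.0015 -1.    ]
w2 [ 0.4757 -0.1466  0.3025] -4.98 [ 1.3e-03  1.0e-04 -1.0e+00]
w3 [0.5515 0.1693 0.0299] -52.68 [ 9.0e-04 -1.3e-03 -1.0e+00]
w4 [ 0.5501  0.1714 -0.0011] -52.45 [ 3.e-04  3.e-04 -1.e+00]
lift [0.5508 0.1713 0.1589] -52.45 [ 3.e-04  3.e-04 -1.e+00]
now [ 0.4808 -0.1466  0.1715] -4.21 [ 4.5e-03  6.0e-04 -1.0e+00]
[[ 0.4812 -0.1462  0.1718]
 [ 0.4811 -0.1464  0.1718]
 [ 0.4811 -0.1465  0.1718]
 [ 0.4811 -0.1467  0.1718]
 [ 0.4811 -0.1468  0.1718]
 [ 0.481  -0.1469  0.1718]
 [ 0.481  -0.1469  0.1718]
 [ 0.481  -0.1469  0.1718]] [ 0.4810854  -0.14665432  0.17178703] -4.1900719634473065 0.023282776146902696
rings, chained 0.08 (np.float64(-94.25136226331998), array([ 0.4794674 , -0.14939789]), array([2.63817414e-04, 1.33318337e-04, 1.97876879e-04, 5.07433307e-05]))
rings, chained 0.085 (np.float64(-94.25136226331998), array([ 0.47948537, -0.14848652]), array([0.0011254 , 0.00077551, 0.00088497, 0.0008371 ]))
```

```bash
python3 - <<'E'
from h import *
from workcell import arm
s=arm.read_state();print(s['tcp_pos'])
plan([((.4801,-.1461,.075),down(-4.2))],s)
E
```

```text
[ 0.48099331 -0.14691174  0.17175731]
mm [ 0.7 -1.4 96.8] rad [ 0.0046 -0.0009 -0.0003] rows>= 2.0
```

Call:
apply_moves --rows "0 0.7 -1.4 40 0.0046 -0.0009 0; 0 0.7 -1.4 75 0.0046 -0.0009 0; 0 0.7 -1.4 97 0.0046 -0.0009 0; 0 0.7 -1.4 97 0.0046 -0.0009 0; 0 0.7 -1.4 97 0.0046 -0.0009 0"

```text
time_s: 11.48
tcp_pos: [0.4808, -0.1465, 0.0754]
eef_rot: [[0.074, 0.997, 0.001], [0.997, -0.074, -0.001], [-0.001, 0.001, -1.0]]
ft_force: [-0.2, -0.4, -2.4]
grip_width: 0.669
finger_force: 87.2
```

Call:
apply_moves --rows "0 0 0 0 0 0 0; 0 0 0 0 0 0 0"

```text
time_s: 11.72
tcp_pos: [0.4807, -0.1464, 0.0757]
eef_rot: [[0.073, 0.997, 0.002], [0.997, -0.073, -0.001], [-0.001, 0.002, -1.0]]
ft_force: [-0.0, 0.3, -3.0]
grip_width: 0.669
finger_force: 87.2
```

```bash
python3 held.py; python3 - <<'E'
from h import *
from workcell import arm
s=arm.read_state();print(s['eef_rot'].round(4))
d=np.load('held.npz');g=cv2.cvtColor(d['color'],cv2.COLOR_RGB2GRAY)
a=cv2.resize(d['color'][140:200,140:500],(780,130),interpolation=cv2.INTER_CUBIC)
t=[cv2.resize(d['color'][v-25:v+25,u-25:u+25],(390,390),interpolation=cv2.INTER_CUBIC) for u,v in[(174,176),(457,176)]]
cv2.imwrite('pics/holes.png',np.hstack(t)[:,:,::-1])
for u,v in[(174,176),(457,176)]:
    for r in g[v-22:v+23:2,u-22:u+23]: print(''.join(' .:-=+*#%@'[min(9,int(x)//26)] for x in r))
    print()
E
```

```text
11.725 [ 0.48069173 -0.14635406  0.07565507] [-0.0382644   0.34631747 -2.9646386 ] 0.6694536605426277 87.2361946105957
[[526, 105], [453, 103], [445, 93], [180, 95], [172, 103], [104, 106], [119, 248], [153, 252], [164, 339], [188, 310], [204, 305], [186, 339], [203, 353], [210, 323], [225, 294], [231, 295], [232, 376], [219, 396], [231, 433], [239, 421], [310, 428], [392, 421], [401, 431], [412, 398], [398, 377], [399, 295], [406, 295], [428, 338], [427, 353], [444, 338], [426, 305], [441, 309], [462, 338], [472, 253], [511, 250]]
[[ 7.340e-02  9.973e-01  1.300e-03]
 [ 9.973e-01 -7.340e-02 -7.000e-04]
 [-7.000e-04  1.300e-03 -1.000e+00]]
***********+++++++++++++++++*****************
******+++++++++======-----==+++++************
****++++++====------:.......:--=++++*********
**++++++==----------............-=++++*******
*+++++==-----------:..........-======+++*****
++++==-------------:........:-=========+++***
+++=--------------:........-=====++++++++++**
++=---------------:.......:-===+********++++*
+==---------------:.......:==++***********+++
+=-----------------:......-==++********
[... 963 characters left out ...]
------=+++
+++****++==-.......:----------------------=++
++*****++==-.......:----------------------==+
++*****++=-:......:------------------------=+
+*****++==:.......:-----------------------==+
+**+++===-.......:-------------------------=+
++=====-:.......:-------------------------=++
====--:........:--------------------------=++
=-:..........::--------------------------==++
+=:........::----------------------------=+++
+=-......-===---------------------------=++++
++=-:.-=+++=--------------------------==+++++
+++++++***+=------------------------==+++++++
++++++++++==----------------------==+++++++++
**+++++===---------------------===+++++++++++
++++++++++=======----=--=======++++++++++++++
```

Through the two far holes the pin tops are visible, near (188,171) and (439,173). I'll compare them with the hole positions in the tool frame.

```bash
python3 - <<'E'
from h import *
d=np.load('held.npz');T=d['T_tool_cam'];R=T[:3,:3].T;t=-R@T[:3,3]
g=cv2.cvtColor(d['color'],cv2.COLOR_RGB2GRAY).astype(float)
pp=[]
for u,v,x0,x1 in[(188,171,181,196),(439,173,434,446)]:
    # dark ring boundary round the pin: pin pixels brighter than 110
    w=np.clip(g[v-12:v+13,x0-4:x1+4]-95,0,None);print((g[v,u-26:u+27:2]).astype(int))
    pp.append((u,v))
for z in(-.0193,-.022,-.029):
    P=onz(d,pp,z,R,t)*1e3;print(z,P[:,:2].round(1).tolist(),'span',np.diff(P[:,1]),'mid',P[:,:2].mean(0))
# held holes from rims: threshold edges row-wise
P0=np.array([(121,251),(509,251),(105,104),(527,106)],np.float32)
P=cv2.cornerSubPix(g.astype(np.uint8),P0.reshape(-1,1,2).copy(),(5,5),(-1,-1),(3,30,.01))[:,0];print(P)
f=fit(onz(d,P,-.0385,R,t)[:,:2],np.array([[28,-65],[28,65],[75,-65],[75,65]])/1e3);print(f)
E
```

```text
[ 94  92  90  92  78  36  36  33  85 121 155 159 159 164 167 168 154 142
 161 160 160 160 160 160 160 160 160]
[158 158 158 158 158 158 158 158 158 158 156 140 161 162 159 136 108  42
  35  34  47  91  91  90  91  90  89]
-0.0193 [[51.6, -46.1], [50.9, 44.2]] span [90.25966235] mid [51.23418747 -0.95548604]
-0.022 [[51.9, -45.3], [51.2, 43.4]] span [88.64511962] mid [51.55255883 -0.9480325 ]
-0.029 [[52.7, -43.2], [52.0, 41.3]] span [84.45926809] mid [52.37796604 -0.92870849]
[[120.24359  250.82713 ]
 [510.0877   251.42169 ]
 [104.17446  104.41065 ]
 [526.61035  105.202995]]
(np.float64(0.11921277716904885), array([-0.00052537, -0.00043053]), array([8.26352360e-05, 1.02758209e-04, 5.45298949e-05, 6.81093613e-05]))
```

View pics/holes.png

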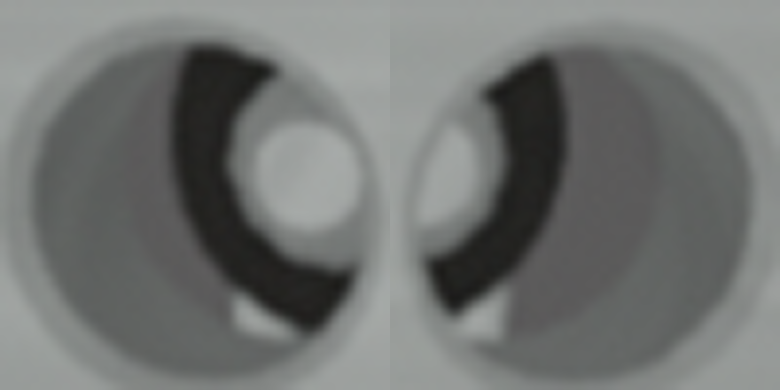

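The holes picture shows light pin tops at about (308,178) in the left tile and (425,172) in the right tile. The pins therefore sit about 0.7 mm towards -x and 1.1 mm towards -y of the holes in tool axes. I'll shift by that and lower.

Call:
apply_moves --rows "0 -0.7 -1.1 0 -0.001 0.001 -0.003; 0 -0.7 -1.1 0 -0.001 0.001 -0.003; 0 -0.7 -1.1 4 -0.001 0.001 -0.003; 0 -0.7 -1.1 8 -0.001 0.001 -0.003; 0 -0.7 -1.1 8 -0.001 0.001 -0.003"

```text
time_s: 12.4
tcp_pos: [0.4786, -0.1464, 0.0662]
eef_rot: [[0.07, 0.998, -0.0], [0.998, -0.07, 0.002], [0.002, -0.0, -1.0]]
ft_force: [-0.5, 0.3, -3.3]
grip_width: 0.667
finger_force: 87.2
```

Call:
apply_moves --rows "0 0 0 1 0 0 0; 0 0 0 2.5 0 0 0; 0 0 0 4 0 0 0; 0 0 0 4 0 0 0"

```text
time_s: 12.9
tcp_pos: [0.4789, -0.1466, 0.0626]
eef_rot: [[0.07, 0.998, 0.001], [0.998, -0.07, 0.001], [0.001, 0.001, -1.0]]
ft_force: [0.5, -0.5, -3.0]
grip_width: 0.668
finger_force: 87.2
```

Call:
apply_moves --rows "0 0 0 1.5 0 0 0; 0 0 0 3 0 0 0; 0 0 0 3 0 0 0"

```text
time_s: 13.28
tcp_pos: [0.4789, -0.1466, 0.0596]
eef_rot: [[0.07, 0.998, 0.001], [0.998, -0.07, 0.001], [0.001, 0.001, -1.0]]
ft_force: [0.8, -0.9, -3.0]
grip_width: 0.667
finger_force: 87.2
```

Call:
apply_moves --rows "0 0 0 1 0 0 0; 0 0 0 1.5 0 0 0; 0 0 0 1.5 0 0 0"

```text
time_s: 13.65
tcp_pos: [0.4789, -0.1466, 0.0582]
eef_rot: [[0.07, 0.998, 0.001], [0.998, -0.07, 0.001], [0.001, 0.001, -1.0]]
ft_force: [0.2, -0.2, -3.3]
grip_width: 0.672
finger_force: 87.2
```

Call:
apply_moves --rows "0 0 0 1 0 0 0; 0 0 0 1 0 0 0; 0 0 0 1 0 0 0"

```text
time_s: 14.02
tcp_pos: [0.479, -0.1466, 0.0572]
eef_rot: [[0.07, 0.998, 0.001], [0.998, -0.07, 0.001], [0.001, 0.001, -1.0]]
ft_force: [0.4, 1.0, -3.4]
grip_width: 0.668
finger_force: 87.3
```

Call:
apply_moves --rows "0 0 0 1 0 0 0; 0 0 0 1 0 0 0; 0 0 0 1 0 0 0"

```text
time_s: 14.4
tcp_pos: [0.479, -0.1467, 0.0571]
eef_rot: [[0.07, 0.998, 0.001], [0.998, -0.07, 0.001], [0.001, 0.001, -1.0]]
ft_force: [-1.7, 0.5, 4.5]
grip_width: 0.669
finger_force: 88.2
```

The platter is seated: contact came at TCP z=0.057, matching the table-grip offset. Next I'll release, rise and go to hover over the steel cup.

Call:
apply_moves --rows "1 0 0 0 0 0 0; 1 0 0 0 0 0 0; 1 0 0 0 0 0 0; 1 0 0 0 0 0 0; 1 0 0 0 0 0 0"

```text
time_s: 15.02
tcp_pos: [0.4789, -0.1466, 0.0562]
eef_rot: [[0.07, 0.998, 0.001], [0.998, -0.07, 0.001], [0.001, 0.001, -1.0]]
ft_force: [0.1, 0.4, -0.4]
grip_width: 1.002
finger_force: 0.0
```

Call:
apply_moves --rows "1 0 0 -15 0 0 0; 1 0 0 -60 0 0 0; 1 0 0 -120 0 0 0; 1 0 0 -180 0 0 0; 1 0 0 -190 0 0 0"

```text
time_s: 15.65
tcp_pos: [0.4813, -0.1481, 0.2518]
eef_rot: [[0.07, 0.997, 0.011], [0.998, -0.07, -0.005], [-0.004, 0.011, -1.0]]
ft_force: [-0.5, 0.1, -0.6]
grip_width: 0.997
finger_force: 0.0
```

```bash
python3 - <<'E'
from h import *
from workcell import arm
s=arm.read_state();print(s['time_s'],s['tcp_pos'],s['eef_rot'].round(4),s['ft_force'])
plan([((.662,.05,.25),down(-18))],s)
d=arm.snapshot('wrist');R,t=wristRt(d,s);np.savez('w5.npz',**d,R=R,t=t)
g=cv2.cvtColor(d['color'],cv2.COLOR_RGB2GRAY)
P0=np.array([[-75,-65],[-75,65],[75,-65],[75,65]])/1e3
m=(d['color'].min(2)>95).astype(np.uint8)
for r in cv2.resize(g,(80,40),interpolation=cv2.INTER_AREA)[4:30]: print(''.join(' .:-=+*#%@'[min(9,int(x)//26)] for x in r))
E
```

```text
15.65 [ 0.48131211 -0.14814713  0.25179114] [[ 0.0702  0.9975  0.0107]
 [ 0.9975 -0.0702 -0.0047]
 [-0.0039  0.011  -0.9999]] [-0.46535185  0.10458348 -0.60738915]
mm [210.3 166.3   2.8] rad [0.0114 0.0025 0.2439] rows>= 5.0
::::::::::::::........:----:....::.:::::::..:::............::...:-==+***::::::::
::::::::::::::....................::::::::.:::::...........::...:==+***#-:::::::
::::::::::::::......................::::::.::.:::..........:....:-=+***+::::::::
:::::::::::::::......................::::::::.:::................:===+=--:::::::
:::::::::::::::..............:::::--------------:..................::::::::::::.
:::::::::::::::.............+####################=...:..........................
::::::::::::::::.::.........%%%%%%%%%%%%%%%%%%%%%+.:............................
-:::::::::::::::.:..........%%=+*%%%%%%%%%%%#++##=.:............................
-:::::::::::::::............#%*+#%%%%%%%%%%%%**##=.....:........................
-::::::::::-:::::...........#%%%%%%%%%%%%%%%%####=......:..........:............
--:----==--==----...........=+*#%#%#%%%%%%%####**=::....:........
[... 530 characters left out ...]
:+++++++++++++++++++=.................:.............
-------------------.::......:++-=+++++++++++===+=.................:.............
-------------------::::::...:++++++++++++++++=++=...............................
-------------------:.::::...:==========+**======:...........:-=+====-:..........
--------------------::..:..::====-:...-:.................::=+++++++++*+=-.......
------------------:-:. .::=####=----..::...............  .:-:+==++++++***+:.....
----------------:.::    :#%%%%=:              :........   .::.-==*#%%%####*=....
---------------.:-:     #%%%%%--::::::::::-::::::......     :-.:%%%%%%%%##***-..
-------------:.:-:     .%%%%%#++++==-------------::....      --:.*#%%%%%%##***:.
```

Call:
apply_moves --rows "1 210 166 3 0.011 0.0025 0.244; 1 210 166 3 0.011 0.0025 0.244; 1 210 166 3 0.011 0.0025 0.244; 1 210 166 3 0.011 0.0025 0.244; 1 210 166 3 0.011 0.0025 0.244"

```text
time_s: 16.32
tcp_pos: [0.6596, 0.0542, 0.2411]
eef_rot: [[0.306, 0.952, -0.013], [0.952, -0.306, 0.006], [0.002, -0.014, -1.0]]
ft_force: [-0.6, -1.0, 0.3]
grip_width: 0.999
finger_force: 0.0
```

Call:
apply_moves --rows "1 0 0 0 0 0 0; 1 0 0 0 0 0 0; 1 0 0 0 0 0 0"

```text
time_s: 16.7
tcp_pos: [0.6581, 0.0498, 0.2433]
eef_rot: [[0.311, 0.95, -0.011], [0.95, -0.311, 0.005], [0.002, -0.012, -1.0]]
ft_force: [-0.2, -0.6, -0.1]
grip_width: 1.001
finger_force: 0.0
```

```bash
cat > cup.py <<'E'
from h import *
from workcell import arm
s=arm.read_state();print(s['time_s'],s['tcp_pos'],s['eef_rot'].round(4).tolist())
d=arm.snapshot('wrist');R,t=wristRt(d,s);np.savez('w6.npz',**d,R=R,t=t)
g=cv2.cvtColor(d['color'],cv2.COLOR_RGB2GRAY)
h=s['tcp_pos'][2]+.17-.133;r=422*.034/h
cc=cv2.HoughCircles(g,cv2.HOUGH_GRADIENT,1,15,param1=80,param2=18,minRadius=int(r*.85),maxRadius=int(r*1.2))
X=np.array([.662,.05,.133]);c=R@X+t;print('pred',d['mtx'][:2]@(c/c[2]),r)
for q in cc[0][:8]: print(q,onz(d,q[:2],.133,R,t).round(4))
for row in cv2.resize(g,(107,48),interpolation=cv2.INTER_AREA)[8:34]: print(''.join(' .:-=+*#%@'[min(9,int(x)//26)] for x in row))
E
python3 cup.py
```

```text
16.7 [0.65814144 0.0498035  0.24328402] [[0.3108, 0.9504, -0.0108], [0.9505, -0.3108, 0.0054], [0.0018, -0.0119, -0.9999]]
pred [323.1817483 222.334052 ] 51.190932115025014
[333.5 214.5  48.2] [[0.6704 0.053  0.133 ]]
[422.5 300.5  43.8] [[ 0.7126 -0.0274  0.133 ]]
[216.5 313.5  46. ] [[0.5665 0.0087 0.133 ]]
[333.5  22.5  43.5] [[0.7071 0.1691 0.133 ]]
[424.5 283.5  57.1] [[ 0.7172 -0.0151  0.133 ]]
[338.5   6.5  48.3] [[0.7129 0.1771 0.133 ]]
===================-==============-=--==----============--::::::::-----------------------------------------
====================-================--==---==============-------=-----------------------------------------
============================-======-=---==---=============----====-----------------------------------------
====================================-=--=----==============-----===----------------------------------------
=============================-=======----=---==========-====----===----------------------------------------
==============================-======--------==========-====-----===---------------------------------------
===
[... 1456 characters left out ...]
:::-===*%%@@@@@%*++==+------------------------------
==-:::::::::=*#####*=:::::::::++++++++++**+++=::::::::::::-===+##%%%%#*++++==+-----------------------------
===-:::::::=#######*+-:::::::=+++++++++++++++-::::::::::::-=-==*+++++++++++==+-----------------------------
====-:--:::*###%###**-::::-++=:-+++++++++++++::::::::::::::--==*++++++++++:-++=----------------------------
===========#%%%%###*+::::=**=..:++++++++++++=::::::::::::::---:+===++++++=..:+++-:-------------------------
===========#%%%%###+-:::=**-...:++++++++++++-::::::::::::::::::-++=++++++=...:=++-::-----------------------
=======-====*###**+=-:-+*+:.....+++++++++++*=:::::::::::::::::---+*******=.....-++=::----------------------
```

```bash
python3 - <<'E'
from h import *
d=np.load('w6.npz');g=cv2.cvtColor(d['color'],cv2.COLOR_RGB2GRAY)
# radial edges around (333,213): strongest gradient along rays
gb=cv2.GaussianBlur(g,(3,3),0).astype(float);E=[]
for a in np.arange(0,360,6):
    rr=np.arange(40,62,.5);x=333+rr*np.cos(np.radians(a));y=213+rr*np.sin(np.radians(a))
    v=cv2.remap(gb.astype(np.float32),x.astype(np.float32)[None],y.astype(np.float32)[None],1)[0];dv=np.diff(v)
    i=dv.argmin()
    if dv[i]<-6:E.append((x[i],y[i],a))
E=np.array(E);P=onz(d,E[:,:2],.133,d['R'],d['t'])[:,:2]
def circ(P):
    A=np.c_[2*P,np.ones(len(P))];s=np.linalg.lstsq(A,(P**2).sum(1),rcond=None)[0];return s[:2],np.sqrt(s[2]+s[0]**2+s[1]**2)
for _ in range(5):
    c,r=circ(P);e=np.abs(np.linalg.norm(P-c,axis=1)-r);k=e<max(.0015,np.median(e)*1.5);P=P[k];E=E[k]
print(c,r,len(P),E[:,2].astype(int).tolist())
t=np.load('top0.npz');gt=cv2.cvtColor(t['color'],cv2.COLOR_RGB2GRAY)
cc=cv2.HoughCircles(cv2.resize(gt,None,fx=4,fy=4,interpolation=cv2.INTER_CUBIC),cv2.HOUGH_GRADIENT,1,20,param1=60,param2=15,minRadius=54,maxRadius=70)
for q in cc[0]:
    u,v=q[:2]/4
    if abs(u-303)<15 and abs(v-182)<15: print('top',u,v,q[2]/4,onz(t,(u,v),.133))
from workcell import arm
s=arm.read_state()
plan([((*c,.17),down(-18)),((*c,.052),down(-18))],s)
E
```

```text
[0.67134355 0.05256987] 0.03381169324395649 41 [0, 6, 12, 18, 24, 30, 36, 42, 48, 54, 60, 66, 72, 78, 84, 90, 96, 102, 108, 114, 120, 126, 132, 138, 144, 150, 156, 162, 168, 174, 180, 186, 198, 210, 228, 324, 330, 336, 342, 348, 354]
top 301.875 176.875 15.6 [[0.66901985 0.04949752 0.133     ]]
top 302.875 193.375 14.15 [[0.63058164 0.04714501 0.133     ]]
mm [ 6.5 12.3 73.5] rad [-0.0113 -0.002  -0.0019] rows>= 2.0
mm [  0.   0. 118.] rad [0. 0. 0.] rows>= 2.0
```

Call:
apply_moves --rows "1 6.5 12.3 30 -0.011 -0.002 -0.002; 1 6.5 12.3 60 -0.011 -0.002 -0.002; 1 6.5 12.3 60 -0.011 -0.002 -0.002; 1 6.5 12.3 60 -0.011 -0.002 -0.002; 1 6.5 12.3 60 -0.011 -0.002 -0.002"

```text
time_s: 17.38
tcp_pos: [0.6734, 0.0533, 0.1854]
eef_rot: [[0.308, 0.951, 0.004], [0.951, -0.308, -0.0], [0.001, 0.004, -1.0]]
ft_force: [-0.6, 0.5, -0.1]
grip_width: 1.001
finger_force: 0.0
```

```bash
python3 - <<'E'
from h import *
from workcell import arm
s=arm.read_state();print(s['tcp_pos'],s['eef_rot'][:,2],s['qvel'].round(2))
plan([((.6713,.0526,.052),down(-18))],s)
E
```

```text
[0.67336457 0.0533399  0.18543224] [ 3.87636832e-03 -6.89114877e-05 -9.99992484e-01] [ 0.26  0.03  0.15  0.   -0.1  -0.03]
mm [ -1.5  -2.2 133.4] rad [ 0.0037 -0.0011  0.0013] rows>= 3.0
```

Call:
apply_moves --rows "1 -1.5 -2.2 30 0.0037 -0.001 0.001; 1 -1.5 -2.2 65 0.0037 -0.001 0.001; 1 -1.5 -2.2 100 0.0037 -0.001 0.001; 1 -1.5 -2.2 126 0.0037 -0.001 0.001; 1 -1.5 -2.2 133 0.0037 -0.001 0.001"

```text
time_s: 18.0
tcp_pos: [0.6692, 0.053, 0.0497]
eef_rot: [[0.308, 0.951, -0.005], [0.951, -0.308, 0.001], [-0.001, -0.005, -1.0]]
ft_force: [0.5, -0.0, -0.1]
grip_width: 1.001
finger_force: 0.0
```

Call:
apply_moves --rows "1 0 0 0 0 0 0; 1 0 0 0 0 0 0"

```text
time_s: 18.25
tcp_pos: [0.6712, 0.0528, 0.0523]
eef_rot: [[0.308, 0.951, -0.0], [0.951, -0.308, 0.0], [0.0, -0.0, -1.0]]
ft_force: [-0.5, 0.2, 0.8]
grip_width: 1.0
finger_force: 0.0
```

Call:
apply_moves --rows "0 0 0 0 0 0 0; 0 0 0 0 0 0 0; 0 0 0 0 0 0 0; 0 0 0 0 0 0 0" --grip_force 40

```text
time_s: 18.75
tcp_pos: [0.6711, 0.0528, 0.0522]
eef_rot: [[0.308, 0.951, -0.0], [0.951, -0.308, 0.0], [0.0, -0.0, -1.0]]
ft_force: [0.0, -0.1, 6.6]
grip_width: 0.776
finger_force: 44.0
```

Call:
apply_moves --rows "0 0 0 -4 0 0 0; 0 0 0 -25 0 0 0; 0 0 0 -75 0 0 0; 0 0 0 -125 0 0 0; 0 0 0 -170 0 0 0" --grip_force 50

```text
time_s: 19.38
tcp_pos: [0.6698, 0.053, 0.2216]
eef_rot: [[0.308, 0.951, -0.004], [0.951, -0.308, 0.001], [-0.001, -0.004, -1.0]]
ft_force: [1.2, -0.3, -0.8]
grip_width: 0.77
finger_force: 56.1
```

Call:
apply_moves --rows "0 0 0 0 0 0 0; 0 0 0 0 0 0 0; 0 0 0 0 0 0 0"

```text
time_s: 19.75
tcp_pos: [0.6687, 0.053, 0.2178]
eef_rot: [[0.308, 0.951, -0.009], [0.951, -0.308, 0.001], [-0.002, -0.008, -1.0]]
ft_force: [-0.3, 0.1, -1.7]
grip_width: 0.769
finger_force: 56.0
```

```bash
python3 - <<'E'
from h import *
from workcell import arm
s=arm.read_state();print(s['time_s'],s['tcp_pos'],s['ft_force'],s['ft_torque'],s['grip_width'])
plan([((.479,-.1467,.215),down(-4.2)),((.479,-.1467,.152),down(-4.2))],s)
E
```

```text
19.75 [0.66869637 0.05298377 0.21778054] [-0.25059307  0.09683713 -1.72318553] [-0.03120568  0.01008263  0.03797753] 0.7685989366640005
mm [-248.5 -118.8    4.2] rad [-0.0085  0.0008 -0.2402] rows>= 5.0
mm [ 0.  0. 63.] rad [0. 0. 0.] rows>= 2.0
```

Call:
apply_moves --rows "0 -35 -17 7 0 0 -0.036; 0 -90 -44 7 0 0 -0.09; 0 -145 -70 7 0 0 -0.14; 0 -199 -97 7 0 0 -0.19; 0 -235 -114 7 0 0 -0.23"

```text
time_s: 20.38
tcp_pos: [0.4865, -0.1364, 0.2125]
eef_rot: [[0.083, 0.997, -0.007], [0.997, -0.083, 0.002], [0.001, -0.007, -1.0]]
ft_force: [0.3, 0.3, -1.6]
grip_width: 0.766
finger_force: 56.1
```

Call:
apply_moves --rows "0 -15.5 -3.5 0 0 0 -0.0105; 0 -15.5 -3.5 0 0 0 -0.0105; 0 -15.5 -3.5 0 0 0 -0.0105; 0 -15.5 -3.5 0 0 0 -0.0105; 0 -15.5 -3.5 0 0 0 -0.0105"

```text
time_s: 21.0
tcp_pos: [0.4849, -0.1499, 0.2139]
eef_rot: [[0.072, 0.997, -0.004], [0.997, -0.072, 0.001], [0.0, -0.004, -1.0]]
ft_force: [-0.2, 0.7, -1.3]
grip_width: 0.767
finger_force: 56.1
```

Call:
apply_moves --rows "0 0 0 0 0 0 0; 0 0 0 0 0 0 0; 0 0 0 0 0 0 0; 0 0 0 0 0 0 0"

```text
time_s: 21.5
tcp_pos: [0.4847, -0.1507, 0.214]
eef_rot: [[0.073, 0.997, -0.003], [0.997, -0.073, 0.0], [0.0, -0.003, -1.0]]
ft_force: [-0.5, -1.1, -0.7]
grip_width: 0.769
finger_force: 56.1
```

```bash
python3 - <<'E'
from h import *
from workcell import arm
s=arm.read_state();print(s['time_s'],s['tcp_pos'],s['ft_force'],s['eef_rot'][:,2],s['qvel'].round(2))
plan([((.479,-.1467,.155),down(-4.2))],s)
d=arm.snapshot('top')
g=cv2.cvtColor(d['color'],cv2.COLOR_RGB2GRAY)
for row in cv2.resize(g[215:315,340:450],(110,50),interpolation=cv2.INTER_AREA): print(''.join(' .:-=+*#%@'[min(9,int(x)//26)] for x in row))
E
```

```text
21.5 [ 0.48465771 -0.15068186  0.21404208] [-0.50118725 -1.09103695 -0.73222941] [-3.24691612e-03  3.91276276e-04 -9.99994652e-01] [-0.02  0.02  0.02  0.08  0.02 -0.02]
mm [ 3.5 -5.7 59.1] rad [-0.0033 -0.0002  0.0002] rows>= 1.0
::------=------==--=====---==-==-==-====---=-===------=++++***********+*##%%%%%%%%%%#####################*****
:::-----==-=-============-----------==-------------===++++***********++*#%%%%%%%%%%%%%%%####################**
:::----=======-=-------=----------------------------=++++***********++*####%%%%%%%%%%%%%%%%###################
::::----=---=----------========-=-=====-=====------=++++************+*#########%%%%%%%%%%%%%%%################
::::-------------===============-==============---=++=+**************#############%%%%%%%%%%%%%%%%############
:::--=====-===================-===============---====+***************#################%%%%%%%%%%%%%%%#########
:::----------=-------------=--------================+*****************####################%%%%%%%%%%%%%%%#####
:------------------====----==--------==========---=+************+********####################
[... 3979 characters left out ...]
+============+********+++*#####***
:::::::::::::::::::------------========++++++++++++++++++++++++++++++++++++++++===========+*****+==+*#########
:::::::::::::::::::----------=========+++++++++++++++++++++++++++++++++++++++++++==========+***+==*###########
:::::::::::::::::-------=--=========++++++++++++++++++++++++++++++++++++++++++++++==========++===*###########@
::::::::::::::::-------============+++++++++++++++++++++++++++++++++++++++++++++++++++**+==---==*##%########@@
::::::::::::::--------============+++++++++++++++++++++++++++++++++++++++++++++++++++++++==--=+*#%%%%%%%##%@@@
:::::::::::::-=+==--=============++++++++++++++++++++++++++++++++++++++++++++++++++++=======-=+##%%%%%%%%%@@@@
```

Call:
apply_moves --rows "0 3.5 -5.7 0 -0.003 0 0; 0 3.5 -5.7 20 -0.003 0 0; 0 3.5 -5.7 45 -0.003 0 0; 0 3.5 -5.7 60 -0.003 0 0; 0 3.5 -5.7 60 -0.003 0 0"

```text
time_s: 22.18
tcp_pos: [0.4778, -0.146, 0.1531]
eef_rot: [[0.073, 0.997, -0.003], [0.997, -0.073, 0.002], [0.002, -0.003, -1.0]]
ft_force: [-1.0, -0.1, -1.1]
grip_width: 0.768
finger_force: 56.1
```

Call:
apply_moves --rows "0 0 0 0 0 0 0; 0 0 0 0 0 0 0; 0 0 0 0 0 0 0; 0 0 0 1.5 0 0 0; 0 0 0 1.5 0 0 0"

```text
time_s: 22.8
tcp_pos: [0.479, -0.1467, 0.1525]
eef_rot: [[0.073, 0.997, -0.0], [0.997, -0.073, 0.0], [0.0, -0.0, -1.0]]
ft_force: [-0.7, -0.2, -2.1]
grip_width: 0.766
finger_force: 56.1
```

Call:
apply_moves --rows "0 0 0 1 0 0 0; 0 0 0 2 0 0 0; 0 0 0 2 0 0 0"

```text
time_s: 23.18
tcp_pos: [0.4789, -0.1467, 0.1504]
eef_rot: [[0.073, 0.997, -0.001], [0.997, -0.073, 0.0], [0.0, -0.001, -1.0]]
ft_force: [-0.1, -0.2, -1.2]
grip_width: 0.768
finger_force: 56.1
```

Call:
apply_moves --rows "0 0 0 1 0 0 0; 0 0 0 1 0 0 0; 0 0 0 1 0 0 0"

```text
time_s: 23.55
tcp_pos: [0.479, -0.1467, 0.1495]
eef_rot: [[0.073, 0.997, -0.0], [0.997, -0.073, 0.0], [0.0, -0.0, -1.0]]
ft_force: [0.5, 1.0, -1.6]
grip_width: 0.765
finger_force: 56.1
```

Call:
apply_moves --rows "0 0 0 0.8 0 0 0; 0 0 0 0.8 0 0 0; 0 0 0 0.8 0 0 0"

```text
time_s: 23.92
tcp_pos: [0.4792, -0.1468, 0.1492]
eef_rot: [[0.073, 0.997, 0.0], [0.997, -0.073, -0.0], [-0.0, 0.0, -1.0]]
ft_force: [-0.7, 1.1, 5.1]
grip_width: 0.768
finger_force: 56.2
```

The cup is down: contact at 0.149, 5 N. Releasing and rising.

Call:
apply_moves --rows "1 0 0 0 0 0 0; 1 0 0 0 0 0 0; 1 0 0 0 0 0 0; 1 0 0 0 0 0 0; 1 0 0 0 0 0 0"

```text
time_s: 24.55
tcp_pos: [0.4791, -0.1467, 0.1487]
eef_rot: [[0.073, 0.997, -0.0], [0.997, -0.073, 0.0], [0.0, -0.0, -1.0]]
ft_force: [-0.3, -0.0, 0.2]
grip_width: 1.0
finger_force: 0.0
```

Call:
apply_moves --rows "1 0 0 -15 0 0 0; 1 0 0 -45 0 0 0; 1 0 0 -80 0 0 0; 1 0 0 -120 0 0 0; 1 0 0 -150 0 0 0"

```text
time_s: 25.18
tcp_pos: [0.4793, -0.1469, 0.3005]
eef_rot: [[0.073, 0.997, 0.001], [0.997, -0.073, -0.001], [-0.001, 0.001, -1.0]]
ft_force: [0.2, -0.9, -1.3]
grip_width: 1.0
finger_force: 0.0
```

Call:
apply_moves --rows "1 0 0 0 0 0 0; 1 0 0 0 0 0 0; 1 0 0 0 0 0 0"

```text
time_s: 25.55
tcp_pos: [0.4782, -0.1463, 0.2971]
eef_rot: [[0.073, 0.997, -0.003], [0.997, -0.073, 0.002], [0.002, -0.003, -1.0]]
ft_force: [0.8, -0.7, 0.8]
grip_width: 0.999
finger_force: 0.0
```

```bash
sed -i 's/X=np.array.*$/X=np.array([.479,-.1467,.23]);c=R@X+t;print("pred",d["mtx"][:2]@(c\/c[2]))/; s/-.133;/-.23;/; s/,.133,R/,.23,R/' cup.py; python3 cup.py; python3 - <<'E'
from h import *
from workcell import arm
s=arm.read_state();print(s['qpos'],s['tcp_pos'])
E
```

```text
25.55 [ 0.47815256 -0.14625386  0.29713284] [[0.073, 0.9973, -0.0033], [0.9973, -0.073, 0.0019], [0.0017, -0.0034, -1.0]]
pred [317.57641038 242.55246727]
[319.5 237.5  54.9] [[ 0.4803 -0.1437  0.23  ]]
[263.5 352.5  61.5] [[ 0.4394 -0.217   0.23  ]]
[497.5 334.5  68.1] [[ 0.5892 -0.2161  0.23  ]]
[536.5 359.5  67. ] [[ 0.6171 -0.2373  0.23  ]]
[515.5 352.5  71.4] [[ 0.6022 -0.2305  0.23  ]]
[532.5 338.5  54.9] [[ 0.6129 -0.2213  0.23  ]]
[307.5 248.5  68.1] [[ 0.4728 -0.1499  0.23  ]]
[329.5 249.5  65.9] [[ 0.4857 -0.1515  0.23  ]]
*%*--:.:::::::::::::::::............................................................:-==*****-::::::::::...
#%#--:...:::::::::::::::.............................................................:-===+==-:::::::::....
%%%=-:......:::::::::::....................::::::::::::::::::::::.......................:::::::::::::......
%%%+--......::::::::::..................-+***********************=.........................................
%%%#--:.....::::::::....................+%%%%%%%#################*.........................................
%%%%=-:.:..::::::::..
[... 1683 characters left out ...]
++++++==:..............
------------------------------.........:==+++==-:.::---::...................:=++++++==++++++**=............
----------------------------:: ......-*###%=.                ............. .:-=+==++++****##****=..........
------------------------::::.   ...:*%%%%%#::.............::..:...........   ::-===*#%%%%%####***+-........
----------------------:.:::.    ..:#%%%%%%*++==----------==+=--:..........    :::.-#%%%%%%%%%##**+++.......
---------------------..:::.     ..*%%%%%%%#+++++++====-::::-::--::.......:     .:::.+%%%%%%%%%##***++......
[-2.98327023e+01  1.43572627e+01  9.21683673e+01  2.60978397e-03
  7.36824713e+01 -2.56470940e+01] [ 0.47828507 -0.14630607  0.29723434]
```

The cup stands upright at the platter's centre: rim circle fit at (319,237) in the wrist image, within 3 mm. For the tare key I'll come in at 45° with the heading turned 12° towards the robot, to stay clear of the pink cup. First I'll move beside the scale and tilt.

```bash
cat > key.py <<'E'
from h import *
key=np.array([.479,-.1467])-.060*np.array([np.cos(np.radians(-94.2)),np.sin(np.radians(-94.2))]);key=np.r_[key,.040]
h=np.radians(-94.2+12);z=np.array([np.cos(h),np.sin(h),-1])/np.sqrt(2)
y=np.array([-np.sin(h),np.cos(h),0]);Q=np.c_[np.cross(y,z),y,z]
def at(a): return key-a*z   # TCP a metres before the key along the tool axis (tips ~24-31 mm further back)
E
python3 - <<'E'
from key import *
from workcell import arm
s=arm.read_state();print(key,Q.round(3),at(.06),at(.02))
plan([((.475,.03,.30),down(7.8)),(at(.12),Q),(at(.02),Q),(at(-.01),Q)],s)
E
```

```text
[ 0.48339429 -0.08686113  0.04      ] [[-0.096  0.991  0.096]
 [ 0.701  0.136 -0.701]
 [-0.707  0.    -0.707]] [ 0.47763637 -0.04482726  0.08242641] [ 0.48147498 -0.07284984  0.05414214]
mm [175.6 -16.2  -2.4] rad [-0.0031 -0.0019 -0.2092] rows>= 3.0
mm [-32.1  -7.5 175.1] rad [-0.     -0.7854 -0.    ] rows>= 5.0
mm [ -0.   0. 100.] rad [0. 0. 0.] rows>= 2.0
mm [-0.  0. 30.] rad [0. 0. 0.] rows>= 1.0
```

Call:
apply_moves --rows "0 50 -5 0 0 0 -0.06; 0 100 -10 0 0 0 -0.12; 0 150 -14 0 0 0 -0.18; 0 176 -16 0 0 0 -0.209; 0 176 -16 0 0 0 -0.209" --grip_force 60

```text
time_s: 26.22
tcp_pos: [0.4752, 0.0315, 0.298]
eef_rot: [[-0.139, 0.99, -0.002], [0.99, 0.139, 0.0], [0.001, -0.002, -1.0]]
ft_force: [-0.0, -0.3, 0.8]
grip_width: 0.002
finger_force: 0.0
```

Call:
apply_moves --rows "0 0 0 0 0 -0.16 0; 0 0 0 0 0 -0.33 0; 0 0 0 0 0 -0.5 0; 0 0 0 0 0 -0.66 0; 0 0 0 0 0 -0.785 0"

```text
time_s: 26.85
tcp_pos: [0.4763, 0.0296, 0.2984]
eef_rot: [[-0.096, 0.991, 0.096], [0.698, 0.136, -0.703], [-0.71, -0.001, -0.704]]
ft_force: [0.7, 0.3, -0.4]
grip_width: 0.003
finger_force: 0.0
```

Call:
apply_moves --rows "0 0 0 0 0 0 0; 0 0 0 0 0 0 0; 0 0 0 0 0 0 0; 0 0 0 0 0 0 0"

```text
time_s: 27.35
tcp_pos: [0.4762, 0.0291, 0.2995]
eef_rot: [[-0.094, 0.991, 0.096], [0.702, 0.134, -0.7], [-0.706, 0.001, -0.708]]
ft_force: [-0.7, 0.5, 0.8]
grip_width: -0.0
finger_force: 0.0
```

```bash
python3 - <<'E'
from key import *
from workcell import arm
s=arm.read_state();print(s['time_s'],s['tcp_pos'],s['eef_rot'].round(3).tolist(),s['qpos'].round(1),s['qvel'].round(1),s['ft_force'],s['grip_width'])
plan([(at(.10),Q),(at(.02),Q)],s)
E
```

```text
27.35 [0.47621829 0.02913123 0.29950338] [[-0.094, 0.991, 0.096], [0.702, 0.134, -0.7], [-0.706, 0.001, -0.708]] [ 17.5  21.5  97.7 -45.8  76.   27.7] [ 0.5  0.3  0.1 -0.1  0.   0.1] [-0.66800272  0.45829215  0.79426064] -0.0002187714920913989
mm [101.3  -8.8 165.6] rad [-0.0003 -0.0014 -0.0023] rows>= 4.0
mm [ 0.  0. 80.] rad [0. 0. 0.] rows>= 2.0
```

Call:
apply_moves --rows "0 30 -2 45 0 0 0; 0 60 -5 95 0 0 -0.001; 0 85 -7 140 0 -0.001 -0.002; 0 101 -9 165 0 -0.001 -0.002; 0 101 -9 165 0 -0.001 -0.002"

```text
time_s: 27.98
tcp_pos: [0.4721, -0.0171, 0.1094]
eef_rot: [[-0.1, 0.991, 0.092], [0.7, 0.135, -0.702], [-0.708, -0.006, -0.707]]
ft_force: [-0.6, 0.1, 0.6]
grip_width: 0.001
finger_force: 0.0
```

Call:
apply_moves --rows "0 0 0 0 0 0 0; 0 0 0 0 0 0 0; 0 0 0 0 0 0 0"

```text
time_s: 28.35
tcp_pos: [0.4739, -0.0156, 0.1118]
eef_rot: [[-0.096, 0.991, 0.098], [0.7, 0.137, -0.7], [-0.707, 0.001, -0.707]]
ft_force: [0.4, -0.2, -0.4]
grip_width: 0.001
finger_force: 0.0
```

```bash
python3 - <<'E'
from key import *
from workcell import arm
s=arm.read_state();print(s['time_s'],s['tcp_pos'],s['qvel'].round(1),s['ft_force'])
d=arm.snapshot('wrist');R,t=wristRt(d,s);np.savez('w7.npz',**d,R=R,t=t)
sx=np.array([np.cos(np.radians(-94.2)),np.sin(np.radians(-94.2)),0]);sy=np.array([-sx[1],sx[0],0])
for n,o in(('tare',0),('left',.056),('right',-.056),('t+',.022),('t-',-.022)):
    c=R@(key+o*sy)+t;print(n,(d['mtx'][:2]@(c/c[2])).round(1))
g=cv2.cvtColor(d['color'],cv2.COLOR_RGB2GRAY)
for row in cv2.resize(g,(128,56),interpolation=cv2.INTER_AREA)[6:50]: print(''.join(' .:-=+*#%@'[min(9,int(x)//26)] for x in row))
E
```

```text
28.35 [ 0.47385063 -0.01557452  0.11184727] [-0.   0.5  0.2 -0.  -0.   0.2] [ 0.43384063 -0.22460715 -0.44508231]
tare [314.8 227.7]
left [393.9 236.2]
right [229.7 218.6]
t+ [346.5 231.1]
t- [282.1 224.2]
-----------------------*##%%%%#******************+:..::................::::::::.............::-===++++++++=-:::-::::------------
=---------------------*#%%%%%%#*****************++:..:..........::.....::::.:::....:::....:-======++++++++++=--:::--------------
*=-------------------+#%%%%%%%*****************+++-..:.................:::::::.....::....-=========++++++++++-::----------------
**=------------------*%%%%%%%%#****************+++:...................::::.:........::::-==========+++++++++++-------:----------
***------------------#%%%%%@%@%***************+++=:...................::..:::.::::::----===========++++++++++++---:::-:---------
****-----------------*%%%@@@@%%***************+++-...................::...::::---------===+=====+++++++++++++++=--::------------
*****----------------=%%%%@@@@%#*************+++=:::::.::.:..:::::....:..::------------====+++++++++++++++++++++=-:-----
[... 4081 characters left out ...]
...........................:=**::::::::::::::::::::::::
*******************+=-:..................:::::................:::...............::::::.................:::::::::::::::::::::::::
****************+-:..................::.:::::......::.........==:.........:......:----:--....................:::::::::::::::::::
************+=-...................:-+*+.::::.................-**=................:==--:*@%+-.....................:::::::::::::::
*********=-:....................:=***+=.::::.................-**=.................----:=####+:......................::::::::::::
*****+-:........................=**=:...:::..................-**+..................--:...:=+*+:.........................::::::::
```

```bash
python3 - <<'E'
from key import *
d=np.load('w7.npz');g=cv2.cvtColor(d['color'],cv2.COLOR_RGB2GRAY)
for th in(165,180):
    m=(g[195:255,270:410]>th).astype(np.uint8);n,l,st,ce=cv2.connectedComponentsWithStats(m)
    for i in range(1,n):
        if st[i,4]>80: print(th,st[i]+[270,195,0,0,0],ce[i]+[270,195])
for r in g[200:252:2,272:412:2]: print(''.join(' .:-=+*#%@'[min(9,int(x)//26)] for x in r))
nrm=np.array([-np.cos(np.radians(-94.2)),-np.sin(np.radians(-94.2)),1])/2**.5
sy=np.array([.9973,-.0732,0]);dn=np.cross(sy,nrm)
def onkey(uv):
    c,v=ray(d,uv);p=c+v*(((key-c)@nrm)/(v@nrm))[:,None];return [((q-key)@sy*1e3,(q-key)@dn*1e3) for q in p]
print(dn,onkey([(313,223),(390,227),(220,214),(280,215),(345,232)]))
E
```

```text
165 [ 270  195  140   49 4455] [334.23703704 213.60763187]
165 [381 223  24  24 452] [392.45353982 234.56637168]
180 [368 195  42   6 133] [394.29323308 196.45864662]
180 [270 198  45  10 114] [290.21052632 203.49122807]
180 [ 282  208   66   36 1916] [313.6717119  225.58246347]
180 [382 224  22  23 408] [392.47794118 234.75      ]
********************************************************************#*
**********************************************************************
##########************************************************************
+++++++++++***********************************************************
======*%%###**+++==***************************************************
======*%%%##%@%%%###**************************************************
======*#####@@@@@@@@@@@%%%###***++==+*********************************
======######%%%%%%%%%%@@@@@@@@%%%%###**********#**********************
=====+##########################%@@@@@+========+++++******************
=====+##########################%@@@@@+=============+*****************
=====+################################==================
[... 750 characters left out ...]
*##########+==================+#########+====
==============================++++*+====================*#######+=====
=========================================================+*#**+=======
======================================================================
======================================================================
[-0.05176022 -0.70519759  0.70709459] [(np.float64(-1.690131970343814), np.float64(-3.091469478114748)), (np.float64(52.04761061134242), np.float64(-6.224280327176769)), (np.float64(-62.653812085397945), np.float64(-2.3671677718872473)), (np.float64(-24.197941723832994), np.float64(-6.031748931349446)), (np.float64(21.042312683094334), np.float64(0.7113134978335717))]
```

The key centroid is (313.7,225.6) against the predicted (314.8,227.7), and the left round key (392.5,234.7) against (393.9,236.2). The aim is good to about 1 mm. Closing in.

```bash
python3 - <<'E'
from key import *
from workcell import arm
s=arm.read_state()
plan([(at(0),Q)],s)
E
```

```text
mm [ -0.2  -0.2 101.5] rad [0.0016 0.0002 0.0008] rows>= 2.0
```

Call:
apply_moves --rows "0 0 0 30 0.001 0 0; 0 0 0 60 0.001 0 0; 0 0 0 85 0.001 0 0; 0 0 0 101.5 0.001 0 0; 0 0 0 101.5 0.001 0 0"

```text
time_s: 29.02
tcp_pos: [0.4826, -0.0877, 0.0385]
eef_rot: [[-0.098, 0.991, 0.093], [0.7, 0.135, -0.701], [-0.707, -0.003, -0.707]]
ft_force: [-0.5, -0.1, 0.1]
grip_width: 0.0
finger_force: 0.0
```

Call:
apply_moves --rows "0 0 0 0 0 0 0; 0 0 0 0 0 0 0; 0 0 0 0 0 0 0; 0 0 0 5 0 0 0; 0 0 0 10 0 0 0"

```text
time_s: 29.65
tcp_pos: [0.4839, -0.0942, 0.0317]
eef_rot: [[-0.098, 0.991, 0.095], [0.7, 0.137, -0.701], [-0.707, -0.002, -0.707]]
ft_force: [-0.1, 0.8, -0.9]
grip_width: -0.001
finger_force: 0.0
```

Call:
apply_moves --rows "0 0 0 2.5 0 0 0; 0 0 0 5 0 0 0; 0 0 0 7.5 0 0 0; 0 0 0 10 0 0 0; 0 0 0 10 0 0 0"

```text
time_s: 30.28
tcp_pos: [0.4847, -0.1013, 0.0247]
eef_rot: [[-0.098, 0.991, 0.094], [0.7, 0.136, -0.701], [-0.707, -0.003, -0.707]]
ft_force: [0.2, 0.5, -1.1]
grip_width: 0.002
finger_force: 0.0
```

Call:
apply_moves --rows "0 0 0 1 0 0 0; 0 0 0 2 0 0 0; 0 0 0 2 0 0 0"

```text
time_s: 30.65
tcp_pos: [0.4849, -0.1026, 0.0233]
eef_rot: [[-0.098, 0.991, 0.095], [0.7, 0.136, -0.701], [-0.707, -0.002, -0.707]]
ft_force: [0.3, 0.2, 0.9]
grip_width: -0.003
finger_force: 0.0
```

Call:
apply_moves --rows "0 0 0 1 0 0 0; 0 0 0 1 0 0 0"

```text
time_s: 30.9
tcp_pos: [0.485, -0.1033, 0.0226]
eef_rot: [[-0.098, 0.991, 0.095], [0.7, 0.136, -0.701], [-0.707, -0.003, -0.707]]
ft_force: [0.2, -0.3, 0.8]
grip_width: 0.001
finger_force: 0.0
```

Call:
apply_moves --rows "0 0 0 1 0 0 0; 0 0 0 1 0 0 0"

```text
time_s: 31.15
tcp_pos: [0.4851, -0.104, 0.0219]
eef_rot: [[-0.098, 0.991, 0.095], [0.7, 0.136, -0.701], [-0.707, -0.002, -0.707]]
ft_force: [1.0, 0.5, -1.0]
grip_width: 0.001
finger_force: 0.0
```

Call:
apply_moves --rows "0 0 0 1 0 0 0; 0 0 0 1 0 0 0"

```text
time_s: 31.4
tcp_pos: [0.4851, -0.1047, 0.0212]
eef_rot: [[-0.098, 0.991, 0.095], [0.7, 0.136, -0.701], [-0.707, -0.003, -0.707]]
ft_force: [-0.8, -0.4, 0.5]
grip_width: 0.001
finger_force: 0.0
```

Call:
apply_moves --rows "0 0 0 1 0 0 0; 0 0 0 1 0 0 0"

```text
time_s: 31.65
tcp_pos: [0.4853, -0.1054, 0.0205]
eef_rot: [[-0.098, 0.991, 0.095], [0.7, 0.136, -0.701], [-0.707, -0.003, -0.707]]
ft_force: [0.1, -0.1, 0.3]
grip_width: 0.0
finger_force: 0.0
```

Call:
apply_moves --rows "0 0 0 1 0 0 0; 0 0 0 1 0 0 0"

```text
time_s: 31.9
tcp_pos: [0.4854, -0.1061, 0.0198]
eef_rot: [[-0.098, 0.991, 0.095], [0.7, 0.136, -0.701], [-0.707, -0.003, -0.707]]
ft_force: [-0.3, 0.4, -0.3]
grip_width: -0.001
finger_force: 0.0
```

Call:
apply_moves --rows "0 0 0 1 0 0 0; 0 0 0 1 0 0 0"

```text
time_s: 32.15
tcp_pos: [0.4854, -0.1068, 0.0191]
eef_rot: [[-0.098, 0.991, 0.095], [0.7, 0.136, -0.701], [-0.707, -0.003, -0.707]]
ft_force: [0.3, -0.5, 0.6]
grip_width: 0.003
finger_force: 0.0
```

Call:
apply_moves --rows "0 0 0 1 0 0 0; 0 0 0 1 0 0 0"

```text
time_s: 32.4
tcp_pos: [0.4855, -0.1074, 0.0185]
eef_rot: [[-0.098, 0.991, 0.095], [0.7, 0.136, -0.701], [-0.707, -0.002, -0.707]]
ft_force: [0.5, 0.5, 0.1]
grip_width: 0.0
finger_force: 0.9
```

Call:
apply_moves --rows "0 0 0 0.8 0 0 0; 0 0 0 0.8 0 0 0"

```text
time_s: 32.65
tcp_pos: [0.4855, -0.1079, 0.018]
eef_rot: [[-0.098, 0.991, 0.095], [0.7, 0.136, -0.701], [-0.707, -0.002, -0.707]]
ft_force: [-0.7, 3.8, 3.6]
grip_width: 0.001
finger_force: 2.4
```

Contact on the key: about 5.3 N along the tool axis. A little more, then hold.

Call:
apply_moves --rows "0 0 0 0.5 0 0 0; 0 0 0 0.5 0 0 0"

```text
time_s: 32.9
tcp_pos: [0.4855, -0.1082, 0.0177]
eef_rot: [[-0.098, 0.991, 0.095], [0.7, 0.136, -0.701], [-0.707, -0.002, -0.707]]
ft_force: [-1.9, 5.0, 5.1]
grip_width: 0.002
finger_force: 3.6
```

Call:
apply_moves --rows "0 0 0 0.2 0 0 0; 0 0 0 0.2 0 0 0; 0 0 0 0.2 0 0 0; 0 0 0 0.2 0 0 0; 0 0 0 0.2 0 0 0"

```text
time_s: 33.52
tcp_pos: [0.4855, -0.1083, 0.0176]
eef_rot: [[-0.098, 0.991, 0.095], [0.7, 0.137, -0.701], [-0.707, -0.002, -0.707]]
ft_force: [-1.0, 5.4, 6.1]
grip_width: 0.001
finger_force: 3.9
```

8.2 N held for over half a second. Letting go along the same line.

Call:
apply_moves --rows "0 0 0 -6 0 0 0; 0 0 0 -30 0 0 0; 0 0 0 -70 0 0 0; 0 0 0 -110 0 0 0; 0 0 0 -140 0 0 0"

```text
time_s: 34.15
tcp_pos: [0.4726, -0.0093, 0.1173]
eef_rot: [[-0.098, 0.991, 0.096], [0.7, 0.137, -0.701], [-0.707, -0.002, -0.707]]
ft_force: [0.8, -1.3, 0.7]
grip_width: -0.002
finger_force: 0.0
```

Call:
apply_moves --rows "0 -60 0 -60 0 0 0; 0 -60 0 -60 0 0 0; 0 -60 0 -60 0 0 0; 0 -60 0 -60 0 0 0; 0 -60 0 -60 0 0 0"

```text
time_s: 34.78
tcp_pos: [0.4719, -0.0106, 0.1998]
eef_rot: [[-0.1, 0.991, 0.092], [0.7, 0.136, -0.701], [-0.707, -0.006, -0.707]]
ft_force: [0.6, -0.0, 0.6]
grip_width: 0.002
finger_force: 0.0
```

```bash
python3 - <<'E'
from h import *
from workcell import arm
s=arm.read_state();print(s['time_s'],s['tcp_pos'],s['ft_force'])
d=arm.snapshot('scene');z=np.load('scene0.npz')['color'];g=cv2.cvtColor(d['color'],cv2.COLOR_RGB2GRAY)
for row in cv2.resize(g[150:290,320:460],(128,52),interpolation=cv2.INTER_AREA): print(''.join(' .:-=+*#%@'[min(9,int(x)//26)] for x in row))
m=(np.abs(d['color'].astype(int)-z).max(2)>40).astype(np.uint8);m=cv2.morphologyEx(m,2,np.ones((3,3)))
n,l,st,ce=cv2.connectedComponentsWithStats(m)
print([st[i].tolist() for i in range(1,n) if st[i,4]>60])
t=arm.snapshot('top');gt=cv2.cvtColor(t['color'],cv2.COLOR_RGB2GRAY)
for row in cv2.resize(gt[225:310,335:450],(115,43),interpolation=cv2.INTER_AREA): print(''.join(' .:-=+*#%@'[min(9,int(x)//26)] for x in row))
E
```

```text
34.775 [ 0.47188444 -0.01061272  0.19979335] [ 0.64816555 -0.03901389  0.6378143 ]
........::::::::::::::::::::::::::::::::::::::::::-=+**##**#####******#*#*########*##*#**###%%%@@@@@@@@@@@#=--------------------
......::--------::::::::::::::::::::::::::::::::::-=**###########*######***#*##***#**##**##%%%%@@@@@@@@@@@%*=-------------------
......::--==+++++=-----:--::::::::::::::::::::::::-+***####*#####*######**##*#*###*#*###*##%%%@@@@@@@@@@@@@%*=------------------
.........::-+********+==---:::::::::::::::::::::::-+*##########################**#*##*####%%%%@@@@@@@@@@@@@@%*=-----------------
:..........::-==++******+=-::::::::::::::::::::::-=*%%%@@@@@@@@@@@@@@@@@@%%%%######*****##%%%%@@@@@@@@@@@@@@@#+-----------------
.............:::-----=====-::::::::::::::---------+#%@@@@@@@@@@@@@@@@@@@@@@%%%%%%######*##%%%%@@@@@@@@@@@@@@@%#+----------------
..............:----:-:::::::::---===++***##%%%%%%%%%%%%@@@@@@@@@@@@@@@@@@@@%%%%%%##*##**##%%%%@@@@@@@@@@@@@@@@%#=---------------
............:::::::::::::::-=+##%%@@@@@@@@@@@@@@@@@%##%%%%%@@@@@@@@@@@@@@@@%%%%####*****##%%%%@@@@@@@@@@@@@@@@@%*=
[... 10672 characters left out ...]
@@@@
........::::::-::::::::::::::::::::::::::::::::::::::::::::::::------------------=---=--:::::::::=#@@@@@@@@@@@@@@@@
........:::::::::::::::::::::::::::::::::::::::::::::::::::::::::::::::::::::::::::::::::::::::::=*%@@@@@@@@@@@@@@@
.........::::--::::::::::::::::::::::::::::::::::::::::::::::::::::::::::::::::::::::::::::::::::-+#@@@@@@@@@@@@@@@
.........::---:-:--:--::::--:::-:-:-:::::-::::::::::::::::::::::::::::::::::::::::::::::::::::::::=#%@@@@@@@@@@@@@@
.........:::---::::----::::---::::-:-:::-:::::::::::::::::::::::::::::::::::::::::::::::::::::::::-+#@@@@@@@@@@@@@@
.........::::::::::::--::::--:::-:---::--::::::::::::::::::::::::::::::::::::::::::::::::::::::::::-+#%@@@@@@@@@@@@
```

```bash
python3 - <<'E'
from h import *
from workcell import arm
for n in('scene','top'):
    a=np.load(n+'0.npz')['color'];b=arm.snapshot(n)['color']
    for nm,lo,hi in(('lemon',(20,130,60),(35,255,255)),('pink',(160,80,60),(178,255,255))):
        for im in(a,b):
            m=cv2.inRange(cv2.cvtColor(im,cv2.COLOR_RGB2HSV),lo,hi);k,l,st,ce=cv2.connectedComponentsWithStats(m)
            print(n,nm,[(ce[i].round(1).tolist(),int(st[i,4])) for i in range(1,k) if st[i,4]>150])
print(arm.close_job())
E
```

```text
scene lemon [([357.9, 286.5], 821), ([218.2, 294.7], 231)]
scene lemon [([358.2, 285.2], 938), ([218.5, 294.3], 313)]
scene pink [([313.1, 277.2], 4786)]
scene pink [([313.1, 278.1], 4805)]
top lemon [([318.8, 296.2], 707)]
top lemon [([318.8, 296.3], 698)]
top pink [([320.6, 223.0], 765), ([251.3, 313.5], 726)]
top pink [([320.6, 223.0], 712), ([253.5, 313.2], 818)]
the job is handed in; nothing more can be done
None
```

The job is handed in at about 35 s of the 64 s: the platter is seated over the pins, the steel cup stands upright in the middle of it, and the tare key was held at 7–8 N for over half a second and released; the lemon and pink cups showed no real movement in a last camera check.

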